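# Load the badge press and fit its roller

### The job

Get the badge press ready and start it: use the lifter to carry every badge disc, balanced level on its blade, from the supply rack to the press and set each flat in a nest of its own (any nest), never touching a disc with the gripper. Then stand the lifter back upright on its cork mat, lower the pressure roller into the press's two bearing slots until both ends of its axle are fully down, and finally press the green start button. Leave the mug, the yellow roll and the bottle alone.

Things in the scene. Friction and masses are not known exactly. Their poses are not given: they have to be found in the camera images.
- press: Fixed roller press for metal badge discs: a grey base with three nests side by side (72 mm apart) and, 95 mm behind them, two blue upright cheeks with bearing slots. Origin: centre of the underside of the nest bed, on the table; z up, x from the open loading side towards the cheeks, y along the row of nests
- nest0 (a point): centre of the press nest at press y = -72 mm, at rail-top height (32 mm): where the middle of a seated disc's underside belongs; axes as press. A nest is two aluminium rails along x, 72 mm long, with a channel 36 mm wide between them, open at the -x end, its floor 10 mm high. A lip 3 mm high, 66 mm square inside, surrounds it, broken only where the channel enters
- nest1 (a point): the same for the middle nest (press y = 0)
- nest2 (a point): the same for the nest at press y = +72 mm
- slot_left (a point): centre line of the axle when bottomed in the cheek at press y = +107 mm, 80 mm high, 95 mm behind the nests. Cheeks are 14 mm thick (y); the slot is open at the top, 15 mm wide (x), bottom 74 mm high, straight up to about 92 mm, then flared to 38 mm wide at 106 mm, the cheek's top
- slot_right (a point): the same for the cheek at press y = -107 mm
- bay0 (a point): Fixed black and grey supply rack with three bays built exactly like the nests of the press (rails, channel, lips, heights, 72 mm apart). This is the centre of its first bay at rail-top height (32 mm); x runs from the open side inwards along the channel, y along the row, z up. A bay may be empty
- bay1 (a point): the same for the middle bay
- bay2 (a point): the same for the third bay
- lifter_grip (a point): Loose lifter, 180 g, standing by itself: flat steel blade 26 mm wide, 4 mm thick, with a square orange handle post 24 by 24 mm, its top 70 mm above the underside, on a foot 44 mm square and 4 mm thick level with the blade. This point: on the post's axis, 45 mm above the underside; x along the blade to its tip (114 mm from the post's axis), z up
- lifter_seat (a point): point on the top face of the lifter's blade, 90 mm from the post's axis towards the tip, 4 mm above the underside; a carried disc should be centred on it
- lifter_mid (a point): middle of the lifter's length, at its underside, 46 mm from the post's axis towards the tip
- mat_mid (a point): centre of the top face of the lifter's fixed cork mat, 160 mm (x) by 110 mm (y), 4 mm thick; the lifter stands on it at the start
- roller_mid (a point): Loose pressure roller, 450 g: black rubber cylinder 44 mm across and 170 mm long with orange end bands, on a steel axle 12 mm across sticking out 40 mm at each end. Its centre; y along the axle. It starts in a fixed plywood stand behind the rack, axle 80 mm high in open saddles 18 mm wide with sides 10 mm high. Goes in either way round
- axle_a (a point): point on the roller's axle line, 107 mm from its middle (roller +y), where a cheek carries it
- axle_b (a point): the same on the other side (roller -y)
- start (a joint): travel of the green start button, 0 m up to 0.006 m fully pressed; it springs back; 5 N presses it fully; it counts as pressed from 4 mm
- start_top (a point): centre of the top of the green start button (30 mm across, pressed straight down), on a fixed white control box 70 mm square and 30 mm high
- mug_rim (a point): bystander: centre of the mouth of a white mug, 95 mm high and 80 mm across
- tape_mid (a point): bystander: centre of a yellow roll lying flat, 100 mm across and 25 mm high
- bottle_mid (a point): bystander: middle of a blue bottle 60 mm across and 150 mm high
- red_mid (a point): Loose coated aluminium badge disc with a red face and a white middle, 60 mm in diameter, 5 mm thick, 40 g; its centre, half-way up (2.5 mm above its underside); z up. At the start it lies in a bay of the supply rack, across the channel. Sometimes absent
- yellow_mid (a point): Loose coated aluminium badge disc with a yellow face and a white middle, 60 mm in diameter, 5 mm thick, 40 g; its centre, half-way up (2.5 mm above its underside); z up. At the start it lies in a bay of the supply rack, across the channel. Sometimes absent
- green_mid (a point): Loose coated aluminium badge disc with a green face and a white middle, 60 mm in diameter, 5 mm thick, 40 g; its centre, half-way up (2.5 mm above its underside); z up. At the start it lies in a bay of the supply rack, across the channel. Sometimes absent
Not all that is in view belongs to the job. Of the things that look like the part that bears start, take the one that is farthest from the robot's base at the start.

How it is judged:
On the way, in this order (a step that is already met when the one before it is completed fails the run):
1. every disc that is there lies flat in a nest of its own in the press ((horizontal distance between red_mid and nest0 below 0.0075 m or horizontal distance between red_mid and nest1 below 0.0075 m or horizontal distance between red_mid and nest2 below 0.0075 m) and z of each of red_mid, yellow_mid, green_mid in the frame of press below 0.0365 m and angle between each of red_mid, yellow_mid, green_mid's own z axis and vertical below 0.05 rad and (horizontal distance between yellow_mid and nest0 below 0.0075 m or horizontal distance between yellow_mid and nest1 below 0.0075 m or horizontal distance between yellow_mid and nest2 below 0.0075 m) and (horizontal distance between green_mid and nest0 below 0.0075 m or horizontal distance between green_mid and nest1 below 0.0075 m or horizontal distance between green_mid and nest2 below 0.0075 m)), for 0.2 s.
2. the lifter stands released on its mat, the discs still in their nests (all of step 1 and horizontal distance between lifter_mid and mat_mid below 0.045 m and angle between lifter_mid's own z axis and vertical below 0.06 rad and z of lifter_mid in the frame of mat_mid below 0.003 m and contact force between the fingers and lifter below 0.05 N), for 0.2 s.
3. both ends of the roller's axle are down in the press's slots (all of step 1 and x of axle_a in the frame of press between 0.09 and 0.1 m and z of axle_a in the frame of press between 0.076 and 0.083 m and x of axle_b in the frame of press between 0.09 and 0.1 m and z of axle_b in the frame of press between 0.076 and 0.083 m and y of roller_mid in the frame of press between -0.02 and 0.02 m), for 0.2 s.
4. the start button is pressed with the roller in place (value of joint start above 0.004 m and x of axle_a in the frame of press between 0.09 and 0.1 m and z of axle_a in the frame of press between 0.076 and 0.083 m and x of axle_b in the frame of press between 0.09 and 0.1 m and z of axle_b in the frame of press between 0.076 and 0.083 m and y of roller_mid in the frame of press between -0.02 and 0.02 m).
At the end, for the whole second after the job is handed in: Every disc flat (0.05 rad) in its own nest, down on its rails within 7.5 mm of its centre; lifter upright on its mat (middles within 45 mm), released; both axle ends down in the slots (3 mm in height, 5 mm across), roller within 20 mm of the middle, released; start button pressed, then let go (all of step 3 and horizontal distance between lifter_mid and mat_mid below 0.045 m and angle between lifter_mid's own z axis and vertical below 0.06 rad and z of lifter_mid in the frame of mat_mid below 0.003 m and contact force between the fingers and lifter below 0.05 N and value of joint start below 0.002 m and contact force between the fingers and roller below 0.05 N); the robot touches nothing.
It fails at once if the gripper's fingers touch a disc (contact force between the fingers and disc_red above 0.3 N or contact force between the fingers and disc_yellow above 0.3 N or contact force between the fingers and disc_green above 0.3 N).
It fails at once if a disc is tilted by more than 0.4 rad (angle between any of red_mid, yellow_mid, green_mid's own z axis and vertical above 0.4 rad).
It fails at once if the mug, the yellow roll or the bottle is moved by more than 30 mm (distance of any of mug_rim, tape_mid, bottle_mid from where it was at the start of the episode above 0.03 m).
Of disc_red, disc_yellow, disc_green only 2 to 3 are there at a start; the rules pass over those that are not, and their reading is None.
At some moment in a run one of lifter may be knocked a few centimetres aside while the robot is not near it.
It also fails if it takes over 210 s, if anything falls off the work surface, if the arm or the gripper's body presses on something with over 40 N, if the wrist force passes 120 N, or if a joint passes its speed limit or range.

### The arm

A 6-joint arm with a two-finger parallel gripper is mounted at the origin on the work surface. World frame = base frame: x ahead of the robot, y to its left, z up, the work surface at z = 0. Lengths are in m, angles in rad, forces in N, time in s.
With the tool pointing down it reaches from about 0.425 to 0.95 m from the base axis. Payload 3.5 kg.
Tool frame: the origin (TCP) lies midway between the tips of the shut fingers; the grasp point (between the pads) lies 19 mm behind it; z points along the fingers, y is the line along which they close (so a half turn about z gives the same grasp; the last joint's range is limited). The gripper opens to 85 mm and grips with 20 to 120 N. Pads are 22 mm wide; open, the fingers measure 114 mm over their backs; the gripper's body (76 mm by 85 mm) begins 54 mm behind the grasp point. The pads swing forward as they close: fully open they stand 13 mm farther back than shut.
Start: joints at [1.143, 0.286, 1.577, -0, 1.279, -0.15], TCP at [0.185, 0.649, 0.231] pointing down, gripper open.
Joint ranges: [-2.77, 2.77], [-0.9, 2.22], [0.21, 2.48], [-1.53, 4.67], [0.24, 2.81], [-2.84, 2.84]. Speed limits (rad/s): [2.79, 2.79, 3.14, 3.14, 3.14, 3.14].

### API

Orientations are given as a unit quaternion [x, y, z, w].
In Python, from plant import * gives the robot as it stands.
- The arm moves only by the tool move_arm, never from a script. Its argument "moves" is a list of rows, each a list of 3 entries, a list of its own where there are three numbers: the opening, from 0 (shut) to 1 (fully open), then the shift along the tool's x, y, z in m, then the turn, a rotation vector about the tool's x, y, z in rad. A call has exactly 10 rows; each row shifts and turns the commanded pose from where the row before left it, along the tool's axes as they then stand; what a row does not reach is not made up. A row lasts 1/12 s, in which the tool goes at most 41.7 mm and 7.16 degrees, less where a joint would pass 70% of its speed; a pose out of reach is approached as far as the arm can. A call is refused whole if a number of a shift passes 0.0417 or a number of a turn 0.125, either way. A call with a gripper value outside its range is refused whole. The fingers move at their own pace and stop on an object; "grip_force" is the grip in N (left out, the last holds). Time passes only in rows, so rows that do not move let the fingers close, or fill a call up. It gives the time, the measured TCP pose, the force, the opening and the grip force at its end, in the units of the state.
- get_state(): the state, without advancing time (a new reading comes with each control period).
- read_camera(name): name is "scene" or "top" or "wrist"; returns the picture (384x512x3 uint8, red, green, blue); there is no depth.
- camera_params(name): a dict with "fx", "fy", "cx", "cy" (pixels), "rvec" (rotation vector, rad) and "tvec" (3), from world to camera coordinates, as OpenCV has them; the wrist camera has in their place "tool_from_camera" (4x4, takes a point from camera to tool coordinates, whose origin is the TCP and whose axes are the flange's). Camera axes: x right, y down, z forward; pixel columns grow to the right and rows downward; lengths in m; the calibration is good to about 2 mm. A picture is of the moment at which its call begins: read the wrist's pose just before it. camera_params takes no time and is no camera call.
- sign_off(): hands the job in; it is judged then, once.
The state is a dict: "time": time; "qpos": joint angles; "dq": joint speeds; "joint_efforts": joint torques, N m; "eef_pos": TCP position; "tcp_rot": TCP orientation; "contact_force": force on the tool from outside, world axes, zero at the start; "wrist_torque": the same for the moment, N m; "opening": opening from 0.0 (shut) to 1.0 (fully open); "finger_force": force on a finger pad.
Only numpy, scipy, OpenCV 4.12 (cv2) and the standard library are available. Lean on these libraries where they do the work, as an engineer would, in place of code of your own. Each camera call takes 0.05 s, during which the arm holds its last target. There are 200 camera calls.

## Working session

There is one attempt and no reset: what is moved stays moved. The work goes in short steps, Python scripts to look and compute and a tool call to move; the robot and the scene stay as the last step left them, time stands still between calls to the robot, and variables do not carry over. Pictures are saved under pics/ and viewed, at most 16 in all, crops included, and the job is handed in when it is done.

Besides the shell and the picture viewer there is one more tool, called as a command line: name --argument value ..., lists and objects as JSON in quotes. move_arm: Moves the arm, as the interface text tells. Its arguments: {"type":"object","properties":{"moves":{"type":"array"},"grip_force":{"type":"number"}},"required":["moves"]}

```bash
ls; mkdir -p pics; cat > h.py <<'E'
from plant import *
import numpy as np, cv2
from scipy.spatial.transform import Rotation as R
def cam(n):
    p=camera_params(n); K=np.array([[p['fx'],0,p['cx']],[0,p['fy'],p['cy']],[0,0,1.]])
    if n=='wrist':
        s=get_state(); T=np.eye(4); T[:3,:3]=R.from_quat(s['tcp_rot']).as_matrix(); T[:3,3]=s['eef_pos']
        W=T@np.array(p['tool_from_camera']); return K,W[:3,:3],W[:3,3]
    Rm=R.from_rotvec(np.array(p['rvec']).ravel()).as_matrix(); t=np.array(p['tvec']).ravel()
    return K,Rm.T,-Rm.T@t
def onplane(c,uv,z):
    K,Rw,o=c; d=np.linalg.inv(K)@np.array([uv[0],uv[1],1.]); d=Rw@d
    return o+d*(z-o[2])/d[2]
def proj(c,P):
    K,Rw,o=c; q=K@(Rw.T@(np.array(P)-o)); return q[:2]/q[2]
def shot(n,f=None):
    c=cam(n); im=read_camera(n)[:,:,::-1].copy()
    if f: cv2.imwrite('pics/'+f,im)
    return c,im
E
python3 - <<'E'
from h import *
for n in('top','scene'):
    c,im=shot(n,n+'0.png'); print(n,c[2],c[0][0,0]); cv2.imwrite('pics/%s0b.png'%n,cv2.resize(im,(800,600),interpolation=cv2.INTER_CUBIC))
s=get_state();print(s)
print(camera_params('wrist'))
E
```

```text
pics
top [ 0.34481214 -0.01602152  1.12591986] 426.14409192197905
scene [1.53592175 0.02694078 1.12905582] 491.3189221179719
{'time': 0.1, 'qpos': array([ 1.14296486e+00,  2.87112073e-01,  1.57802168e+00,  8.32076089e-06,
        1.27857387e+00, -1.50025357e-01]), 'dq': array([ 1.12959343e-03, -1.58432995e-03, -2.92399815e-03,  6.87288075e-04,
        7.84531443e-05, -3.76502473e-05]), 'joint_efforts': array([ 6.47296347e-04, -4.07292259e+01, -2.93701565e+01, -1.33586527e-04,
        3.43878863e-03,  1.25891626e-05]), 'eef_pos': array([0.18485793, 0.64858778, 0.23006698]), 'tcp_rot': array([ 1.38457933e-01,  9.90367751e-01, -1.01251347e-03, -3.05120686e-04]), 'contact_force': array([-0.06060539, -0.1067163 , -0.03891485]), 'wrist_torque': array([-0.02805902,  0.00600576,  0.00379735]), 'finger_force': 0.0, 'opening': 1.0036278594528099}
{'fx': 310.346194411692, 'fy': 310.346194411692, 'cx': 256.7175128000296, 'cy': 190.39761402238292, 'tool_from_camera': array([[-1.08144616e-05, -9.64163742e-01, -2.65307893e-01,
         6.77828533e-02],
       [ 9.99999888e-01, -1.36078995e-04,  4.53767024e-04,
        -9.45347730e-05],
       [-4.73608543e-04, -2.65307858e-01,  9.64163635e-01,
        -1.42969185e-01],
       [ 0.00000000e+00,  0.00000000e+00,  0.00000000e+00,
         1.00000000e+00]])}
```

View pics/top0b.png

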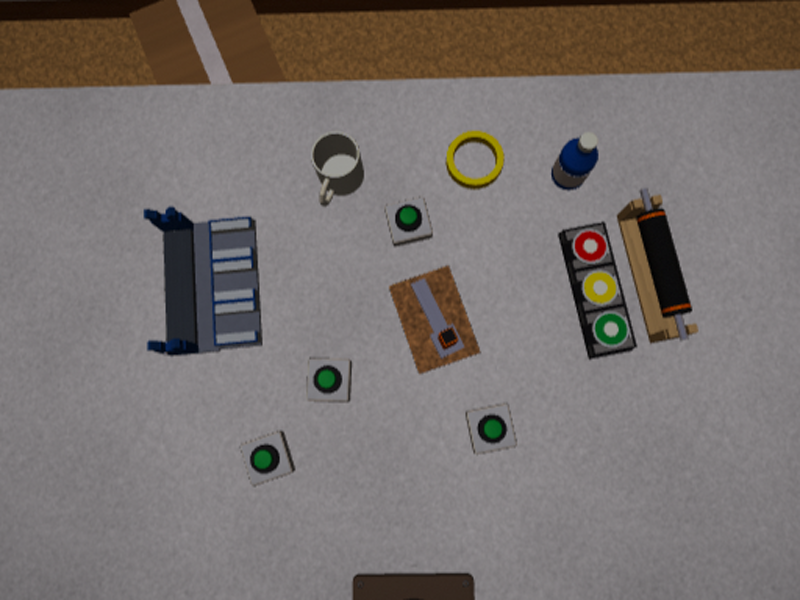

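View pics/scene0b.png

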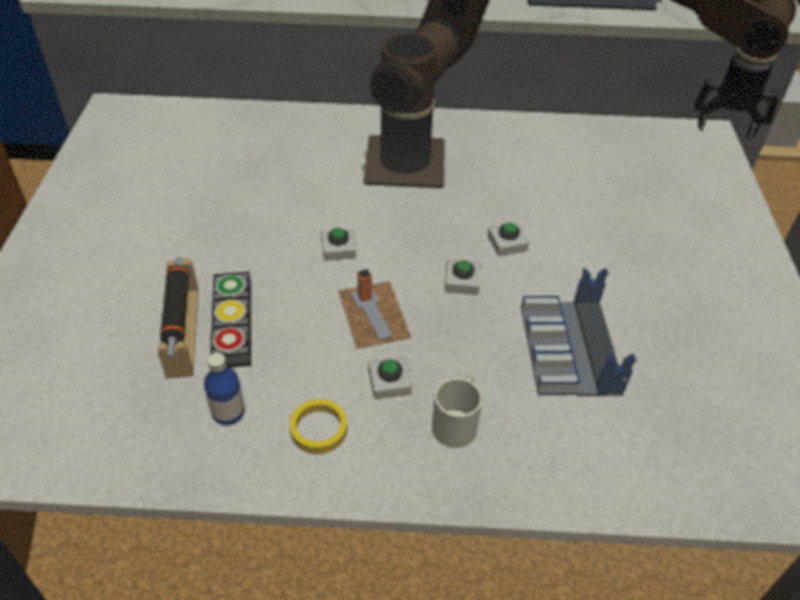

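The top view (800×600 scale) shows the press on the left with its open side facing right. The rack is on the right at about (600,288), holding red (590,246), yellow (600,288) and green (611,329), with the roller behind it. The lifter post is at (448,337).

There are four start-button candidates: (408,216), (326,379), (492,428) and (264,459). The base is at the bottom, around (412,600), so (408,216) is the farthest.

```bash
cat > m.py <<'E'
from h import *
def hsv(im): return cv2.cvtColor(im,cv2.COLOR_BGR2HSV)
def blobs(mask,amin=15):
    n,l,st,ce=cv2.connectedComponentsWithStats(mask.astype(np.uint8)); 
    return [(ce[i],st[i,4],l==i) for i in range(1,n) if st[i,4]>=amin]
E
python3 - <<'E'
from m import *
c,im=shot('top'); H=hsv(im).astype(int); h,s,v=H[...,0],H[...,1],H[...,2]
def show(nm,mask,z,amin=15):
    for ce,a,l in blobs(mask,amin): print(nm,ce.round(1),a,onplane(c,ce,z).round(4)[:2])
for nm,mk in (('red',((h<6)|(h>174))&(s>150)&(v>110)),('yel',(h>22)&(h<35)&(s>150)&(v>110)),('grn',(h>45)&(h<80)&(s>120)&(v>60))): show(nm,mk,.037)
show('orange',(h>=5)&(h<14)&(s>180)&(v>90),.074,5)
# rails
x0,x1,y0,y1=125,172,132,230
m=np.zeros(h.shape,bool); m[y0:y1,x0:x1]=(v[y0:y1,x0:x1]>150)
show('rail',m,.032,10)
P=[]
for ce,a,l in blobs(m,10):
    yx=np.argwhere(l)[:,::-1]
    r=cv2.minAreaRect(np.array([onplane(c,p,.032)[:2]*1000 for p in yx],np.float32)); print(r)
    P+= [onplane(c,p,.032)[:2]*1000 for p in yx]
print(cv2.minAreaRect(np.array(P,np.float32)))
# enlarged crops
cr=[im[125:235,85:180],im[115:235,350:450],im[115:165,235:285]]
out=np.hstack([cv2.resize(k,(260,400),interpolation=cv2.INTER_CUBIC) for k in cr]); cv2.imwrite('pics/crop1.png',out)
E
```

```text
red [377.4 157.1] 222 [ 0.617  -0.3054]
yel [303.8 100.6] 387 [ 0.7766 -0.1187]
yel [383.6 183.8] 234 [ 0.5457 -0.3169]
grn [260.6 137.6] 86 [ 0.6761 -0.0013]
grn [390.6 210.1] 233 [ 0.4772 -0.3304]
grn [208.3 242. ] 99 [0.4029 0.1359]
grn [315. 274.] 102 [ 0.3194 -0.1323]
grn [167.6 293.5] 103 [0.2761 0.2371]
orange [417.1 137.4] 34 [ 0.6571 -0.3986]
orange [433.5 196.3] 35 [ 0.5055 -0.4273]
orange [282.8 217. ] 9 [ 0.4598 -0.0537]Traceback (most recent call last):
  File "<stdin>", line 16, in <module>
cv2.error: OpenCV(4.12.0) /io/opencv/modules/imgproc/src/convhull.cpp:143: error: (-215:Assertion failed) total >= 0 && (depth == CV_32F || depth == CV_32S) in function 'convexHull'
```

```bash
python3 - <<'E'
from m import *
c,im=shot('top'); H=hsv(im).astype(int); h,s,v=H[...,0],H[...,1],H[...,2]
x0,x1,y0,y1=125,172,132,230
print(np.percentile(v[y0:y1,x0:x1],[5,25,50,75,90,97]))
m=np.zeros(h.shape,bool); m[y0:y1,x0:x1]=(v[y0:y1,x0:x1]>115)&(s[y0:y1,x0:x1]<70)
m[:, 163:]=m[:,163:]&False
P=[]
for ce,a,l in blobs(m,8):
    p=[onplane(c,p,.032)[:2]*1000 for p in np.argwhere(l)[:,::-1]]; P+=p
    print(ce.round(1),a,onplane(c,ce,.032).round(4)[:2],cv2.minAreaRect(np.array(p,np.float32)))
print(cv2.minAreaRect(np.array(P,np.float32)))
cr=[im[125:235,85:180],im[115:235,350:450],im[115:165,235:285]]
out=np.hstack([cv2.resize(k,(260,400),interpolation=cv2.INTER_CUBIC) for k in cr]); cv2.imwrite('pics/crop1.png',out)
E
```

```text
[ 50.  82.  86. 136. 140. 143.]
[141.9 135.7] 310 [0.6894 0.3176] ((687.9636840820312, 313.25689697265625), (28.045543670654297, 100.11552429199219), 1.4763686656951904)
[146.7 143.2] 96 [0.6681 0.3039] ((668.1618041992188, 304.27008056640625), (11.0781888961792, 62.09477615356445), 4.742432117462158)
[147.5 161.6] 118 [0.6176 0.3001] ((617.636474609375, 300.11895751953125), (13.360419273376465, 62.007713317871094), 4.758613586425781)
[148.2 169.5] 107 [0.5962 0.2974] ((596.5079956054688, 296.7581787109375), (13.002898216247559, 61.67329788208008), 4.76766300201416)
[149.2 188.1] 123 [0.5459 0.2932] ((545.7920532226562, 293.681884765625), (13.334236145019531, 63.43899917602539), 4.794398784637451)
[149.5 196.2] 115 [0.5244 0.292 ] ((524.644775390625, 291.8343200683594), (13.011941909790039, 61.05063247680664), 4.2800140380859375)
[150.5 215.5] 123 [0.4737 0.2877] ((473.72406005859375, 287.66326904296875), (13.163975715637207, 60.738304138183594), 4.552944183349609)
[146.6 226.5] 209 [0.4452 0.2969] ((447.9381103515625, 304.87567138671875), (96.54369354248047, 18.100181579589844), 89.14323425292969)
((569.4296875, 310.2019348144531), (265.1923522949219, 100.11553192138672), 1.4763506650924683)
```

View pics/crop1.png

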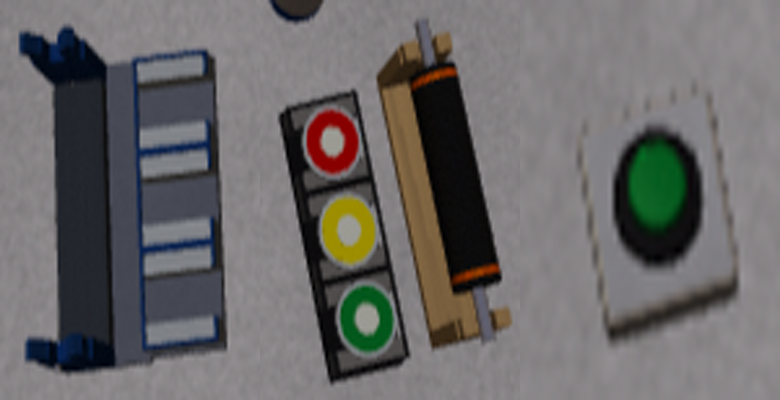

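The crop shows three nests as four rail groups, three discs, the roller with its axle, and the far green button. The rail midpoints are 72.2 mm apart, which fits the given spacing.

I'll set out for a close look at the lifter.

```bash
cat > plan.py <<'E'
from h import *
import json
def Ry(yaw):
    c,s=np.cos(yaw),np.sin(yaw); return R.from_matrix([[c,s,0],[s,-c,0],[0,0,-1]])
def plan(way,op,quiet=False):
    """way: list of (x,y,z,yawdeg,nrows); smooth start/stop per leg; prints blocks of 10 rows"""
    s=get_state(); p=np.array(s['eef_pos']); r=R.from_quat(s['tcp_rot']); rows=[]
    for x,y,z,yw,n in way:
        p0,r0=p.copy(),r; p1=np.array([x,y,z]); dr=(r0.inv()*Ry(np.radians(yw))).as_rotvec()
        v=np.minimum(np.minimum(np.arange(1,n+1),np.arange(n,0,-1)),3); f=np.cumsum(v)/v.sum()
        for k in range(n):
            tp=p0+(p1-p0)*f[k]; tr=r0*R.from_rotvec(dr*f[k])
            d=np.round(r.inv().apply(tp-p),4); q=np.round((r.inv()*tr).as_rotvec(),3)
            p=p+r.apply(d); r=r*R.from_rotvec(q)
            rows.append([op,(d+0.).tolist(),(q+0.).tolist()])
    while len(rows)%10: rows.append([op,[0,0,0],[0,0,0]])
    m=max(abs(v) for w in rows for v in w[1]); q=max(abs(v) for w in rows for v in w[2])
    print('max',m,q)
    for i in range(0,len(rows),10): print(json.dumps(rows[i:i+10]).replace(' ','').replace('0.0,','0,').replace('0.0]','0]'))
E
python3 - <<'E'
from plan import *
plan([(.42,.35,.25,110,13),(.47,-.05,.25,25,17)],1)
E
```

```text
max 0.0346 0.099
[[1,[-0.0093,-0.0068,-0.0006],[0,0,0.029]],[1,[-0.0191,-0.0129,-0.0012],[0,0,0.057]],[1,[-0.0296,-0.0178,-0.0017],[0,0,0.086]],[1,[-0.0311,-0.0152,-0.0018],[0,0,0.085]],[1,[-0.0322,-0.0124,-0.0017],[-0.001,0,0.086]],[1,[-0.0332,-0.0097,-0.0018],[0,0,0.086]],[1,[-0.0339,-0.0068,-0.0017],[0,0,0.086]],[1,[-0.0343,-0.0038,-0.0018],[0,0,0.086]],[1,[-0.0346,-0.0009,-0.0018],[0,0,0.085]],[1,[-0.0345,0.0021,-0.0017],[0,0,0.086]]]
[[1,[-0.0342,0.005,-0.0018],[0,0,0.086]],[1,[-0.0224,0.0053,-0.0012],[0,0,0.057]],[1,[-0.011,0.0033,-0.0006],[0,0.001,0.029]],[1,[-0.0087,-0.002,0],[0,0,0.033]],[1,[-0.0176,-0.0034,0],[0,0,0.066]],[1,[-0.0267,-0.0034,0],[0,0,0.099]],[1,[-0.0269,-0.0007,0],[0,0,0.099]],[1,[-0.0268,0.0019,0],[0,0,0.099]],[1,[-0.0264,0.0046,0],[0,0,0.098]],[1,[-0.0259,0.0072,-0.0001],[0,0,0.099]]]
[[1,[-0.0251,0.0097,0],[0,0,0.099]],[1,[-0.024,0.0121,0],[0,0,0.099]],[1,[-0.0227,0.0144,0],[0,0,0.099]],[1,[-0.0211,0.0166,0],[0,0,0.099]],[1,[-0.0194,0.0186,0],[0,0,0.099]],[1,[-0.0175,0.0204,0],[0,0,0.099]],[1,[-0.0154,0.0221,0],[0,0,0.099]],[1,[-0.0131,0.0234,0],[-0.001,0,0.099]],[1,[-0.0071,0.0165,0],[0,0,0.065]],[1,[-0.0031,0.0084,0],[0,0,0.033]]]
```

move_arm --moves '[[1,[-0.009,-0.007,-0.001],[0,0,0.03]],[1,[-0.019,-0.013,-0.001],[0,0,0.057]],[1,[-0.03,-0.018,-0.002],[0,0,0.086]],[1,[-0.031,-0.015,-0.002],[0,0,0.085]],[1,[-0.032,-0.012,-0.002],[0,0,0.086]],[1,[-0.033,-0.01,-0.002],[0,0,0.086]],[1,[-0.034,-0.007,-0.002],[0,0,0.086]],[1,[-0.034,-0.004,-0.002],[0,0,0.086]],[1,[-0.035,-0.001,-0.002],[0,0,0.085]],[1,[-0.035,0.002,-0.002],[0,0,0.086]]]'

```text
time: 1.03
eef_pos: [0.3775, 0.4014, 0.2495]
tcp_rot: [0.504, 0.864, 0.0, 0.0]
contact_force: [0.4, 0.3, 0.1]
opening: 1.0
finger_force: 0.0
```

move_arm --moves '[[1,[-0.034,0.005,-0.002],[0,0,0.086]],[1,[-0.022,0.005,-0.001],[0,0,0.057]],[1,[-0.011,0.003,0],[0,0,0.03]],[1,[-0.009,-0.002,0],[0,0,0.033]],[1,[-0.018,-0.003,0],[0,0,0.066]],[1,[-0.027,-0.003,0],[0,0,0.099]],[1,[-0.027,-0.001,0],[0,0,0.099]],[1,[-0.027,0.002,0],[0,0,0.099]],[1,[-0.026,0.005,0],[0,0,0.098]],[1,[-0.026,0.007,0],[0,0,0.099]]]'

```text
time: 1.87
eef_pos: [0.4385, 0.1883, 0.2521]
tcp_rot: [0.79, 0.614, -0.0, -0.0]
contact_force: [0.4, -0.4, 0.8]
opening: 0.998
finger_force: 0.0
```

move_arm --moves '[[1,[-0.025,0.01,0],[0,0,0.099]],[1,[-0.024,0.012,0],[0,0,0.099]],[1,[-0.023,0.014,0],[0,0,0.099]],[1,[-0.021,0.017,0],[0,0,0.099]],[1,[-0.019,0.019,0],[0,0,0.099]],[1,[-0.017,0.02,0],[0,0,0.099]],[1,[-0.015,0.022,0],[0,0,0.099]],[1,[-0.013,0.023,0],[0,0,0.099]],[1,[-0.007,0.017,0],[0,0,0.065]],[1,[-0.003,0.008,0],[0,0,0.033]]]'

```text
time: 2.7
eef_pos: [0.4697, -0.0512, 0.2521]
tcp_rot: [0.977, 0.214, -0.0, -0.0]
contact_force: [-0.3, 0.8, 0.2]
opening: 1.003
finger_force: 0.0
```

```bash
python3 - <<'E'
from m import *
s=get_state(); r=R.from_quat(s['tcp_rot']).as_matrix(); print(s['time'],s['eef_pos'],np.degrees(np.arctan2(r[1,0],r[0,0])),r[2])
c,im=shot('wrist','w1.png')
H=hsv(im).astype(int); h,S,v=H[...,0],H[...,1],H[...,2]
for ce,a,l in blobs((h>=3)&(h<14)&(S>170)&(v>60),30): print('or',ce,a,onplane(c,ce,.074))
E
```

```text
2.7 [ 0.46970493 -0.05121185  0.2521364 ] 24.679502207459073 [-3.19240862e-04 -8.69114526e-05 -9.99999945e-01]
or [266.125      169.43055556] 288 [ 0.47468826 -0.05928672  0.074     ]
```

View pics/w1.png

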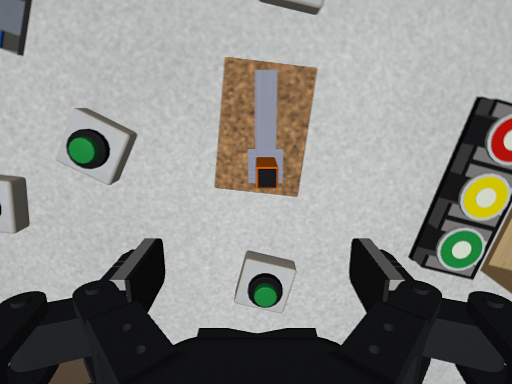

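The wrist view shows the lifter with its post top at about (266,177). The blade runs up to (265,70), almost aligned with the tool x axis, on the cork mat.

```bash
python3 - <<'E'
from m import *
c,im=shot('wrist'); H=hsv(im).astype(int); h,S,v=H[...,0],H[...,1],H[...,2]
# blade: inside mat, low saturation
m=np.zeros(h.shape,bool); m[66:148,235:300]=(S[66:148,235:300]<75)
b=max(blobs(m),key=lambda t:t[1]); p=np.array([onplane(c,q,.008)[:2] for q in np.argwhere(b[2])[:,::-1]],np.float32)*1000
r=cv2.minAreaRect(p); print('blade',r,cv2.boxPoints(r))
m=np.zeros(h.shape,bool); m[158:195,245:290]=((S>150)|(v<60))[158:195,245:290]&(h[158:195,245:290]<25)
for y in (172,178,184): print(y,[ (x,tuple(H[y,x])) for x in range(250,284,3)])
mm=((h>5)&(h<22)&(S>70)); mm[200:]=0; mm[:,330:]=0; mm[:,:200]=0
q=max(blobs(mm),key=lambda t:t[1]); pts=np.argwhere(q[2])[:,::-1]; p=np.array([onplane(c,k,.004)[:2] for k in pts],np.float32)*1000
print('mat',cv2.minAreaRect(p))
print('posttop',onplane(c,(266.5,177),.074))
E
```

```text
blade ((529.274658203125, -33.34650421142578), (91.35140228271484, 26.67144775390625), 25.563419342041016) [[482.3157   -41.025757]
 [493.82474  -65.08629 ]
 [576.23364  -25.667252]
 [564.7246    -1.60672 ]]
172 [(250, (np.int64(114), np.int64(32), np.int64(167))), (253, (np.int64(111), np.int64(43), np.int64(173))), (256, (np.int64(12), np.int64(213), np.int64(127))), (259, (np.int64(150), np.int64(9), np.int64(29))), (262, (np.int64(100), np.int64(26), np.int64(30))), (265, (np.int64(120), np.int64(18), np.int64(29))), (268, (np.int64(135), np.int64(17), np.int64(30))), (271, (np.int64(135), np.int64(18), np.int64(28))), (274, (np.int64(106), np.int64(111), np.int64(30))), (277, (np.int64(137), np.int64(27), np.int64(149))), (280, (np.int64(112), np.int64(38), np.int64(169))), (283, (np.int64(15), np.int64(128), np.int64(135)))]
178 [(250, (np.int64(113), np.int64(34), np.int64(159))), (253, (np.int64(110), np.int64(43), np.int64(166))), (256, (np.int64(12), np.int64(216), np.int64(125))), (259, (np.int64(120), np.int64(17), np.int64(30))), (262, (np.int64(150), np.int64(9), np.int
[... 465 characters left out ...]
(121), np.int64(114))), (256, (np.int64(12), np.int64(215), np.int64(126))), (259, (np.int64(120), np.int64(26), np.int64(29))), (262, (np.int64(130), np.int64(26), np.int64(30))), (265, (np.int64(110), np.int64(27), np.int64(28))), (268, (np.int64(135), np.int64(18), np.int64(29))), (271, (np.int64(120), np.int64(18), np.int64(29))), (274, (np.int64(102), np.int64(114), np.int64(29))), (277, (np.int64(14), np.int64(137), np.int64(138))), (280, (np.int64(15), np.int64(127), np.int64(114))), (283, (np.int64(14), np.int64(125), np.int64(137)))]
mat ((505.4847106933594, -41.428245544433594), (158.99142456054688, 109.0019760131836), 18.3459415435791)
posttop [ 0.46757842 -0.06349756  0.074     ]
```

move_arm --moves '[[1,[-0.0067,0.0099,0.01],[0,0,-0.016]],[1,[0,0,0.024],[0,0,0]],[1,[0,0,0.03],[0,0,0]],[1,[0,0,0.03],[0,0,0]],[1,[0,0,0.03],[0,0,0]],[1,[0,0,0.03],[0,0,0]],[1,[0,0,0.03],[0,0,0]],[1,[0,0,0.02],[0,0,0]],[1,[0,0,0.012],[0,0,0]],[1,[0,0,0.006],[0,0,0]]]' --grip_force 60

```text
time: 3.63
eef_pos: [0.4662, -0.0597, 0.0281]
tcp_rot: [0.974, 0.225, -0.002, -0.001]
contact_force: [-0.6, -0.0, -0.1]
opening: 1.003
finger_force: 0.0
```

move_arm --moves '[[1,[0,0,0],[0,0,0]],[0,[0,0,0],[0,0,0]],[0,[0,0,0],[0,0,0]],[0,[0,0,0],[0,0,0]],[0,[0,0,0],[0,0,0]],[0,[0,0,0],[0,0,0]],[0,[0,0,0],[0,0,0]],[0,[0,0,0],[0,0,0]],[0,[0,0,0],[0,0,0]],[0,[0,0,0],[0,0,0]]]'

```text
time: 4.47
eef_pos: [0.4686, -0.0622, 0.0312]
tcp_rot: [0.975, 0.223, 0.0, 0.0]
contact_force: [-0.5, -0.1, 5.4]
opening: 0.273
finger_force: 59.1
```

move_arm --moves '[[0,[0,0,-0.005],[0,0,0]],[0,[0,0,-0.01],[0,0,0]],[0,[0,0,-0.02],[0,0,0]],[0,[0,0,-0.03],[0,0,0]],[0,[0,0,-0.03],[0,0,0]],[0,[0,0,-0.03],[0,0,0]],[0,[0,0,-0.01],[0,0,0]],[0,[0,0,-0.005],[0,0,0]],[0,[0,0,0],[0,0,0]],[0,[0,0,0],[0,0,0]]]'

```text
time: 5.3
eef_pos: [0.4668, -0.0615, 0.1685]
tcp_rot: [0.975, 0.223, -0.001, -0.001]
contact_force: [0.2, 0.6, -2.7]
opening: 0.276
finger_force: 59.0
```

```bash
cat > lift.py <<'E'
from m import *
def pose():
    s=get_state(); r=R.from_quat(s['tcp_rot']).as_matrix()
    print('t',s['time'],'pos',np.round(s['eef_pos'],4),'yaw',round(np.degrees(np.arctan2(r[1,0],r[0,0])),2),'zt',r[:,2].round(4),'F',np.round(s['contact_force'],1),s['opening'])
    return np.array(s['eef_pos']),r
E
python3 - <<'E'
from lift import *
pose(); c,im=shot('wrist','w2.png')
E
```

```text
t 5.3 pos [ 0.4668 -0.0615  0.1685] yaw 25.82 zt [-0.003  0.001 -1.   ] F [ 0.2  0.6 -2.7] 0.27587762086860407
```

View pics/w2.png

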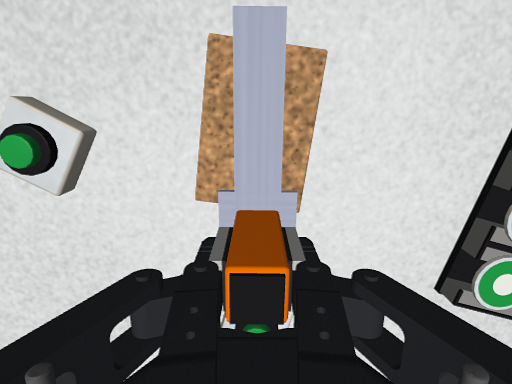

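```bash
cat >> lift.py <<'E'
def toolcam():
    p=camera_params('wrist'); K=np.array([[p['fx'],0,p['cx']],[0,p['fy'],p['cy']],[0,0,1.]]); T=np.array(p['tool_from_camera'])
    return K,T[:3,:3],T[:3,3]
def blade(im,zt=.0232):
    "blade edges in tool frame, at tool z = zt (rows 20..180)"
    H=hsv(im).astype(int); c=toolcam(); out=[]
    g=cv2.cvtColor(im,cv2.COLOR_BGR2GRAY).astype(int)
    return c
E
python3 - <<'E'
from lift import *
im=cv2.imread('pics/w2.png'); c=toolcam(); H=hsv(im).astype(int); 
for t in ((.114,.013,.0232),(.114,-.013,.0232),(.03,.013,.0232),(.03,-.013,.0232),(.012,.012,-.0428),(.012,-.012,-.0428)): print(t,proj(c,t).round(1))
for row in (60,100,140,170):
    s=(H[row,200:330,1]<60)&(H[row,200:330,0]>100); xs=np.where(s)[0]+200; print(row,xs.min(),xs.max(),[onplane(c,(x,row),.0232).round(4) for x in (xs.min()-.5,xs.max()+.5)])
col=H[:30,260]; print([tuple(map(int,k)) for k in col[:12]])
E
```

```text
(0.114, 0.013, 0.0232) [285.    1.6]
(0.114, -0.013, 0.0232) [230.3   1.6]
(0.03, 0.013, 0.0232) [281.3 174.3]
(0.03, -0.013, 0.0232) [233.8 174.3]
(0.012, 0.012, -0.0428) [291.4 263.2]
(0.012, -0.012, -0.0428) [224.4 263.2]
60 233 284 [array([ 0.0882, -0.0125,  0.0232]), array([0.0882, 0.0134, 0.0232])]
100 202 320 [array([ 0.0691, -0.0288,  0.0232]), array([0.0691, 0.0323, 0.0232])]
140 234 312 [array([ 0.0486, -0.0128,  0.0232]), array([0.0486, 0.0292, 0.0232])]
170 234 281 [array([ 0.0324, -0.0131,  0.0232]), array([0.0324, 0.0131, 0.0232])]
[(0, 0, 221), (90, 1, 220), (90, 1, 220), (90, 1, 219), (75, 2, 219), (90, 2, 215), (114, 36, 182), (113, 36, 185), (114, 33, 185), (114, 34, 186), (113, 34, 185), (114, 33, 185)]
```

move_arm --moves '[[0,[0,0.005,-0.003],[0,0,0.03]],[0,[0,0.011,-0.003],[0,0,0.06]],[0,[-0.0019,0.0159,-0.003],[0,0,0.1]],[0,[-0.0034,0.0156,-0.003],[0,0,0.1]],[0,[-0.005,0.0152,-0.003],[0,0,0.1]],[0,[-0.0065,0.0146,-0.003],[0,0,0.1]],[0,[-0.0079,0.0139,-0.003],[0,0,0.1]],[0,[-0.0093,0.013,-0.003],[0,0,0.1]],[0,[-0.0105,0.012,-0.003],[0,0,0.1]],[0,[0,0,-0.003],[0,0,0.1]]]'

```text
time: 6.18
eef_pos: [0.4366, -0.1743, 0.1988]
tcp_rot: [0.975, -0.222, -0.002, -0.0]
contact_force: [0.4, 0.1, -1.3]
opening: 0.271
finger_force: 59.1
```

move_arm --moves '[[0,[0,0,0],[0,0,0.1]],[0,[0,0,0],[0,0,0.1]],[0,[0,0,0],[0,0,0.1]],[0,[0,0,0],[0,0,0.1]],[0,[0,0,0],[0,0,0.1]],[0,[0,0,0],[0,0,0.1]],[0,[0,0,0],[0,0,0.1]],[0,[0,0,0],[0,0,0.1]],[0,[0,0,0],[0,0,0.1]],[0,[0,0,0],[0,0,0.06]]]'

```text
time: 7.02
eef_pos: [0.4381, -0.173, 0.1988]
tcp_rot: [0.763, -0.646, -0.001, 0.0]
contact_force: [-0.5, 0.8, -1.5]
opening: 0.273
finger_force: 59.0
```

```bash
python3 - <<'E'
from lift import *
pose(); c,im=shot('wrist','w3.png'); H=hsv(im).astype(int); h,s,v=H[...,0],H[...,1],H[...,2]
for nm,mk in (('red',((h<6)|(h>174))&(s>150)&(v>60)),('yel',(h>22)&(h<35)&(s>130)&(v>80)),('grn',(h>45)&(h<80)&(s>120)&(v>50))):
    for ce,a,l in blobs(mk,200): 
        (e,ax,an)=cv2.fitEllipse(max(cv2.findContours(l.astype(np.uint8),0,1)[0],key=len)); print(nm,np.round(e,1),np.round(ax,1),a,onplane(c,e,.037).round(4))
E
```

```text
t 7.0167 pos [ 0.4381 -0.173   0.1988] yaw -80.5 zt [-0.0025  0.0016 -1.    ] F [-0.5  0.8 -1.5] 0.27274267931569757
red [78.5  9.6] [27.  54.2] 873 [ 0.6155 -0.2925  0.037 ]
yel [160.  10.] [28.1 55.2] 926 [ 0.545  -0.3039  0.037 ]
grn [224.1   8.7] [14.2 26.1] 288 [ 0.4898 -0.3143  0.037 ]
grn [360.6 234.9] [28.4 30.7] 725 [ 0.3174 -0.1258  0.037 ]
grn [ 14.4 292.1] [26.3 30.6] 669 [0.6823 0.0051 0.037 ]
```

View pics/w3.png

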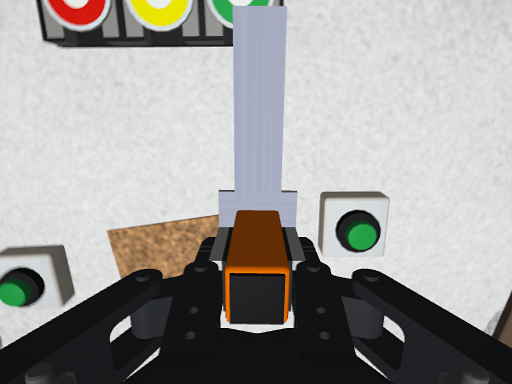

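move_arm --moves '[[0,[0.005,-0.01,-0.004],[0,0,0]],[0,[0.005,-0.01,-0.006],[0,0,0]],[0,[0.005,-0.01,-0.006],[0,0,0]],[0,[0.005,-0.01,-0.006],[0,0,0]],[0,[0.005,-0.01,-0.006],[0,0,0]],[0,[0.005,-0.01,-0.006],[0,0,0]],[0,[0.005,-0.01,-0.006],[0,0,0]],[0,[0.005,-0.01,-0.006],[0,0,0]],[0,[0,-0.001,-0.004],[0,0,0]],[0,[0,0,0],[0,0,0]]]'

```text
time: 7.9
eef_pos: [0.5256, -0.1989, 0.2502]
tcp_rot: [0.765, -0.644, -0.0, 0.0]
contact_force: [-0.6, -0.7, -2.2]
opening: 0.275
finger_force: 59.3
```

```bash
cat >> lift.py <<'E'
def discs(c,im,z=.037,amin=200):
    H=hsv(im).astype(int); h,s,v=H[...,0],H[...,1],H[...,2]; o={}
    for nm,mk in (('red',((h<6)|(h>174))&(s>150)&(v>60)),('yel',(h>22)&(h<35)&(s>130)&(v>80)),('grn',(h>45)&(h<80)&(s>120)&(v>50))):
        for ce,a,l in blobs(mk,amin):
            cn=max(cv2.findContours(l.astype(np.uint8),cv2.RETR_EXTERNAL,cv2.CHAIN_APPROX_NONE)[0],key=len)
            P=np.array([onplane(c,q,z)[:2] for q in cn[:,0]],np.float32)
            (x,y),ax,an=cv2.fitEllipse(P*1000); print(nm,a,ce.round(0),'ctr',round(x,1),round(y,1),'axes',np.round(ax,1))
E
python3 - <<'E'
from lift import *
pose(); c,im=shot('wrist','w4.png'); discs(c,im)
E
```

```text
t 7.9 pos [ 0.5256 -0.1989  0.2502] yaw -80.15 zt [-5.e-04  2.e-04 -1.e+00] F [-0.6 -0.7 -2.2] 0.27479382800150737
red 1516 [186.  52.] ctr 619.0 -304.5 axes [50.  50.5]
yel 3599 [ 42. 187.] ctr 770.3 -127.0 axes [ 94.6 107.8]
grn 1519 [321.  51.] ctr 478.8 -329.6 axes [50.  50.5]
grn 530 [411. 249.] ctr 315.2 -126.1 axes [30.3 36. ]
```

View pics/w4.png

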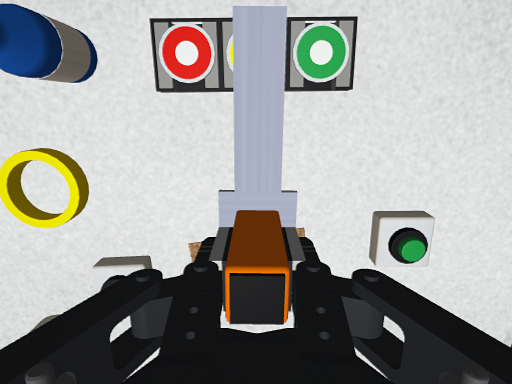

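move_arm --moves '[[0,[-0.005,-0.009,0],[0,0,0]],[0,[-0.008,-0.014,0],[0,0,0]],[0,[-0.008,-0.014,0],[0,0,0]],[0,[-0.008,-0.014,0],[0,0,0]],[0,[-0.008,-0.014,0.005],[0,0,0]],[0,[-0.005,-0.009,0.012],[0,0,0]],[0,[0,0,0.02],[0,0,0]],[0,[0,0,0.02],[0,0,0]],[0,[0,0,0.02],[0,0,0]],[0,[0,0,0.02],[0,0,0]]]'

```text
time: 8.78
eef_pos: [0.5904, -0.1437, 0.1507]
tcp_rot: [0.765, -0.644, -0.001, 0.0]
contact_force: [0.0, 0.0, -2.9]
opening: 0.275
finger_force: 59.3
```

move_arm --moves '[[0,[0,0,0.02],[0,0,0]],[0,[0,0,0.02],[0,0,0]],[0,[0,0,0.02],[0,0,0]],[0,[0,0,0.02],[0,0,0]],[0,[0,0,0.015],[0,0,0]],[0,[0,0,0.01],[0,0,0]],[0,[0,0,0.005],[0,0,0]],[0,[0,0,0],[0,0,0]],[0,[0,0,0],[0,0,0]],[0,[0,0,0],[0,0,0]]]'

```text
time: 9.62
eef_pos: [0.592, -0.1449, 0.0445]
tcp_rot: [0.765, -0.644, 0.001, -0.0]
contact_force: [-0.5, 0.4, -2.0]
opening: 0.274
finger_force: 59.3
```

```bash
cat >> lift.py <<'E'
def rel(tx,ty,tz,yaw):
    "tool-frame shift and turn to a target TCP pose"
    p,r=pose(); R0=R.from_matrix(r); y=np.radians(yaw); c,s=np.cos(y),np.sin(y)
    T=R.from_matrix([[c,s,0],[s,-c,0],[0,0,-1]])
    print('shift',R0.inv().apply(np.array([tx,ty,tz])-p).round(4),'turn',(R0.inv()*T).as_rotvec().round(3))
E
python3 - <<'E'
from lift import *
rel(.591,-.145,.0432,-80); c,im=shot('wrist','w5.png'); discs(c,im)
E
```

```text
t 9.6167 pos [ 0.592  -0.1449  0.0445] yaw -80.17 zt [ 2.1e-03 -9.0e-04 -1.0e+00] F [-0.5  0.4 -2. ] 0.27389273099458017
shift [-0.0001  0.001   0.0013] turn [-0.002 -0.001 -0.003]
yel 2125 [ 11. 213.] ctr 718.1 -134.4 axes [14.3 62.5]
```

move_arm --moves '[[0,[0.004,0.0005,0],[0,0,0]],[0,[0.008,0.0005,0],[0,0,0]],[0,[0.01,0,0],[0,0,0]],[0,[0.01,0,0],[0,0,0]],[0,[0.01,0,0],[0,0,0]],[0,[0.01,0,0],[0,0,0]],[0,[0.01,0,0],[0,0,0]],[0,[0.008,0,0],[0,0,0]],[0,[0.004,0,0],[0,0,0]],[0,[0,0,0],[0,0,0]]]'

```text
time: 10.5
eef_pos: [0.6029, -0.2189, 0.0434]
tcp_rot: [0.765, -0.644, 0.0, -0.0]
contact_force: [0.2, 0.6, -1.2]
opening: 0.274
finger_force: 59.3
```

```bash
python3 - <<'E'
from lift import *
pose(); c,im=shot('wrist','w6.png'); discs(c,im)
E
```

```text
t 10.5 pos [ 0.6029 -0.2189  0.0434] yaw -80.24 zt [ 3.e-04 -3.e-04 -1.e+00] F [ 0.2  0.6 -1.2] 0.2744050730223159
red 8555 [252.  56.] ctr 618.9 -304.1 axes [49.9 51.7]
yel 8703 [413.  56.] ctr 548.0 -316.0 axes [50.2 51.9]
yel 2773 [ 18. 303.] ctr 726.1 -155.8 axes [24.9 60.8]
```

View pics/w6.png

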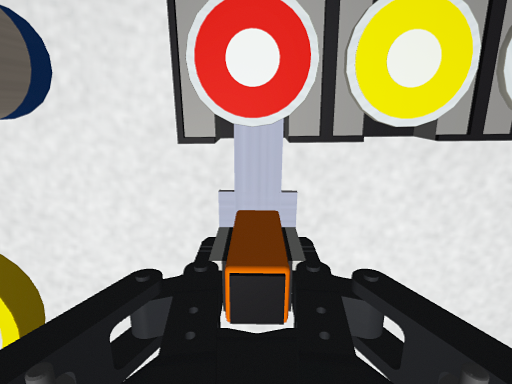

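The red disc lies squarely over the blade (centre pixel (252,56)), and the blade has slid down the channel. I'll lift.

move_arm --moves '[[0,[0.001,0,-0.003],[0,0,0]],[0,[0,0,-0.005],[0,0,0]],[0,[0,0,-0.005],[0,0,0]],[0,[0,0,-0.008],[0,0,0]],[0,[0,0,-0.01],[0,0,0]],[0,[0,0,-0.014],[0,0,0]],[0,[0,0,-0.016],[0,0,0]],[0,[0,0,-0.016],[0,0,0]],[0,[0,0,-0.016],[0,0,0]],[0,[0,0,-0.016],[0,0,0]]]'

```text
time: 11.38
eef_pos: [0.6031, -0.2187, 0.1548]
tcp_rot: [0.765, -0.644, 0.001, -0.0]
contact_force: [-0.2, -0.0, -2.4]
opening: 0.272
finger_force: 59.2
```

move_arm --moves '[[0,[0,0,-0.014],[0,0,0]],[0,[0,0,-0.01],[0,0,0]],[0,[0,0,-0.005],[0,0,0]],[0,[0,0,0],[0,0,0]],[0,[0,0,0],[0,0,0]],[0,[0,0,0],[0,0,0]],[0,[0,0,0],[0,0,0]],[0,[0,0,0],[0,0,0]],[0,[0,0,0],[0,0,0]],[0,[0,0,0],[0,0,0]]]'

```text
time: 12.22
eef_pos: [0.6027, -0.2186, 0.1808]
tcp_rot: [0.765, -0.644, -0.0, 0.0]
contact_force: [-1.0, -0.8, -2.9]
opening: 0.274
finger_force: 59.2
```

```bash
cat >> lift.py <<'E'
def ondisc(im): discs(toolcam(),im,.0232-.005,2500)
E
python3 - <<'E'
from lift import *
pose(); c,im=shot('wrist'); ondisc(im)
H=hsv(im).astype(int)
for row in (140,155,170):
    s=(H[row,215:305,1]<60)&(H[row,215:305,0]>100)&(H[row,215:305,2]>140); xs=np.where(s)[0]+215; print(row,xs.min(),xs.max())
E
```

```text
t 12.2167 pos [ 0.6027 -0.2186  0.1808] yaw -80.17 zt [-7.e-04  4.e-04 -1.e+00] F [-1.  -0.8 -2.9] 0.27358492289051395
red 7546 [253.  56.] ctr 88.2 -1.3 axes [51.2 51.3]
yel 4890 [ 71. 233.] ctr -3.5 -102.8 axes [52.8 60.4]
140 233 298
155 234 282
170 234 287
```

move_arm --moves '[[0,[0,0,-0.003],[0,0,0]],[0,[0,0,-0.006],[0,0,0]],[0,[0,0,-0.009],[0,0,0]],[0,[0,0,-0.01],[0,0,-0.02]],[0,[0,0,-0.01],[0,0,-0.04]],[0,[0,0,-0.01],[0,0,-0.06]],[0,[0,0,-0.01],[0,0,-0.08]],[0,[0,0,-0.007],[0,0,-0.08]],[0,[0,0,-0.005],[0,0,-0.08]],[0,[0,0,0],[0,0,-0.08]]]'

```text
time: 13.1
eef_pos: [0.6039, -0.2192, 0.255]
tcp_rot: [0.888, -0.459, 0.003, 0.0]
contact_force: [-0.5, 0.4, -1.8]
opening: 0.272
finger_force: 59.3
```

move_arm --moves '[[0,[0,0,0],[0,0,-0.08]],[0,[0,0,0],[0,0,-0.08]],[0,[0,0,0],[0,0,-0.08]],[0,[0,0,0],[0,0,-0.08]],[0,[0,0,0],[0,0,-0.08]],[0,[0,0,0],[0,0,-0.08]],[0,[0,0,0],[0,0,-0.08]],[0,[0,0,0],[0,0,-0.08]],[0,[0,0,0],[0,0,-0.08]],[0,[0,0,0],[0,0,-0.08]]]'

```text
time: 13.93
eef_pos: [0.6031, -0.2189, 0.2531]
tcp_rot: [0.997, -0.077, 0.001, 0.001]
contact_force: [-0.3, 0.4, -2.1]
opening: 0.274
finger_force: 59.3
```

move_arm --moves '[[0,[0,0,0],[0,0,-0.08]],[0,[0,0,0],[0,0,-0.06]],[0,[0,0,0],[0,0,-0.04]],[0,[0,0,0],[0,0,-0.02]],[0,[0,0,0],[0,0,0]],[0,[0,0,0],[0,0,0]],[0,[0,0,0],[0,0,0]],[0,[0,0,0],[0,0,0]],[0,[0,0,0],[0,0,0]],[0,[0,0,0],[0,0,0]]]'

```text
time: 14.77
eef_pos: [0.6028, -0.2187, 0.2513]
tcp_rot: [1.0, 0.02, -0.0, -0.0]
contact_force: [0.3, -0.3, -2.1]
opening: 0.276
finger_force: 59.3
```

```bash
python3 - <<'E'
from lift import *
rel(.581,.176,.25,0); c,im=shot('wrist'); ondisc(im)
E
```

```text
t 14.7667 pos [ 0.6028 -0.2187  0.2513] yaw 2.33 zt [-1.e-04  0.e+00 -1.e+00] F [ 0.3 -0.3 -2.1] 0.27569342978967465
shift [-0.0057 -0.3952  0.0013] turn [-0.     0.     0.041]
red 7534 [253.  56.] ctr 87.8 -2.2 axes [51.1 51.3]
```

move_arm --moves '[[0,[0,-0.004,0],[0,0,0]],[0,[0,-0.008,0],[0,0,0]],[0,[0,-0.012,0],[0,0,0]],[0,[0,-0.016,0],[0,0,0]],[0,[0,-0.016,0],[0,0,0]],[0,[0,-0.016,0],[0,0,0]],[0,[0,-0.016,0],[0,0,0]],[0,[0,-0.016,0],[0,0,0]],[0,[0,-0.016,0],[0,0,0]],[0,[0,-0.016,0],[0,0,0]]]'

```text
time: 15.65
eef_pos: [0.5972, -0.0808, 0.2514]
tcp_rot: [1.0, 0.021, 0.0, 0.0]
contact_force: [0.4, -0.4, -1.8]
opening: 0.276
finger_force: 59.2
```

move_arm --moves '[[0,[0,-0.016,0],[0,0,0]],[0,[0,-0.016,0],[0,0,0]],[0,[0,-0.016,0],[0,0,0]],[0,[0,-0.016,0],[0,0,0]],[0,[0,-0.016,0],[0,0,0]],[0,[0,-0.016,0],[0,0,0]],[0,[0,-0.016,0],[0,0,0]],[0,[0,-0.016,0],[0,0,0]],[0,[0,-0.016,0],[0,0,0]],[0,[0,-0.016,0],[0,0,0]]]'

```text
time: 16.48
eef_pos: [0.5904, 0.0789, 0.2514]
tcp_rot: [1.0, 0.021, 0.0, -0.0]
contact_force: [0.1, 0.8, -2.2]
opening: 0.27
finger_force: 59.2
```

move_arm --moves '[[0,[-0.001,-0.016,0],[0,0,0]],[0,[-0.002,-0.016,0],[0,0,0]],[0,[-0.002,-0.016,0],[0,0,0]],[0,[-0.001,-0.016,0],[0,0,0]],[0,[0,-0.012,0],[0,0,0]],[0,[0,-0.008,0],[0,0,0]],[0,[0,-0.004,0],[0,0,0]],[0,[0,0,0],[0,0,-0.02]],[0,[0,0,0],[0,0,-0.045]],[0,[0,0,0],[0,0,-0.07]]]'

```text
time: 17.32
eef_pos: [0.5813, 0.1642, 0.2513]
tcp_rot: [0.996, 0.089, -0.0, 0.0]
contact_force: [-0.2, 0.7, -1.2]
opening: 0.271
finger_force: 59.3
```

move_arm --moves '[[0,[0,0,0],[0,0,-0.07]],[0,[0,0,0],[0,0,-0.07]],[0,[0,0,0],[0,0,-0.07]],[0,[0,0,0],[0,0,-0.07]],[0,[0,0,0],[0,0,-0.07]],[0,[0,0,0],[0,0,-0.07]],[0,[0,0,0],[0,0,-0.07]],[0,[0,0,0],[0,0,-0.07]],[0,[0,0,0],[0,0,-0.07]],[0,[0,0,0],[0,0,-0.07]]]'

```text
time: 18.15
eef_pos: [0.5814, 0.1638, 0.2513]
tcp_rot: [0.905, 0.425, -0.0, 0.0]
contact_force: [0.2, 0.7, -2.1]
opening: 0.275
finger_force: 59.3
```

move_arm --moves '[[0,[0,0,0],[0,0,-0.07]],[0,[0,0,0],[0,0,-0.07]],[0,[0,0,0],[0,0,-0.07]],[0,[0,0,0],[0,0,-0.07]],[0,[0,0,0],[0,0,-0.07]],[0,[0,0,0],[0,0,-0.07]],[0,[0,0,0],[0,0,-0.07]],[0,[0,0,0],[0,0,-0.07]],[0,[0,0,0],[0,0,-0.07]],[0,[0,0,0],[0,0,-0.07]]]'

```text
time: 18.98
eef_pos: [0.5815, 0.1638, 0.2513]
tcp_rot: [0.704, 0.71, -0.0, 0.0]
contact_force: [0.2, 0.1, -1.9]
opening: 0.274
finger_force: 59.3
```

move_arm --moves '[[0,[0,0,0],[0,0,-0.055]],[0,[0,0,0],[0,0,-0.025]],[0,[0,0,0],[0,0,0]],[0,[0,0,0],[0,0,0]],[0,[0,0,0],[0,0,0]],[0,[0,0,0],[0,0,0]],[0,[0,0,0],[0,0,0]],[0,[0,0,0],[0,0,0]],[0,[0,0,0],[0,0,0]],[0,[0,0,0],[0,0,0]]]'

```text
time: 19.82
eef_pos: [0.5812, 0.1648, 0.2513]
tcp_rot: [0.676, 0.737, -0.0, 0.0]
contact_force: [-0.1, -0.3, -2.1]
opening: 0.274
finger_force: 59.3
```

```bash
python3 - <<'E'
from lift import *
pose(); c,im=shot('wrist','w7.png'); ondisc(im)
E
```

```text
t 19.8167 pos [0.5812 0.1648 0.2513] yaw 94.87 zt [-0. -0. -1.] F [-0.1 -0.3 -2.1] 0.2744995698822421
red 7550 [253.  56.] ctr 88.7 -2.6 axes [51.2 51.3]
```

View pics/w7.png

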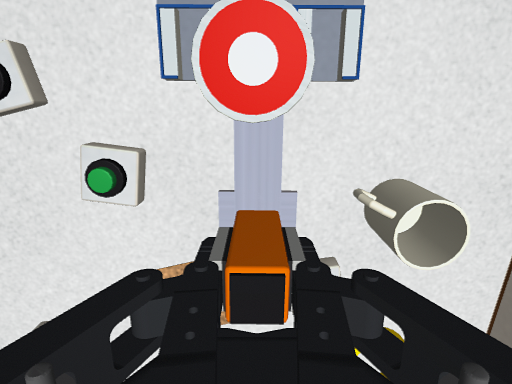

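The press is below the disc, with the lip box spanning columns 158–364 and rows 5–80. The mug is to the right at (425,225).

```bash
python3 - <<'E'
from lift import *
c,im=shot('wrist'); H=hsv(im).astype(int); h,s,v=H[...,0],H[...,1],H[...,2]
for row in (30,50,65):
    print(row,[(x,*map(int,H[row,x])) for x in list(range(154,188))][::2]); print([(x,*map(int,H[row,x])) for x in range(336,370)][::2])
for col in (172,350): print(col,[(y,*map(int,H[y,col])) for y in list(range(0,14))+list(range(68,86))])
E
```

```text
30 [(154, 90, 1, 221), (156, 30, 3, 229), (158, 109, 147, 153), (160, 108, 232, 88), (162, 93, 11, 223), (164, 95, 14, 220), (166, 95, 14, 220), (168, 93, 13, 220), (170, 93, 13, 219), (172, 95, 14, 220), (174, 95, 15, 227), (176, 30, 17, 106), (178, 26, 20, 104), (180, 108, 32, 145), (182, 110, 36, 149), (184, 109, 36, 149), (186, 110, 36, 150)]
[(336, 110, 34, 157), (338, 109, 36, 158), (340, 100, 14, 112), (342, 26, 21, 85), (344, 26, 23, 77), (346, 98, 14, 219), (348, 95, 14, 220), (350, 95, 14, 220), (352, 93, 13, 219), (354, 95, 14, 220), (356, 95, 14, 220), (358, 90, 11, 227), (360, 109, 188, 110), (362, 108, 224, 139), (364, 40, 3, 228), (366, 90, 1, 223), (368, 75, 2, 230)]
50 [(154, 0, 0, 227), (156, 90, 1, 228), (158, 25, 6, 237), (160, 108, 214, 142), (162, 107, 65, 133), (164, 95, 14, 223), (166, 97, 15, 221), (168, 97, 15, 221), (170, 97, 15, 221), (172, 95, 14, 220), (174, 95, 14, 222), (176, 90, 10, 178), (178, 27, 22, 103), (180, 27, 25, 103), (182, 109, 36, 154), (184, 110, 35, 152), (186, 110, 34, 151)]
[(336, 108, 36, 157), (338, 109, 30, 145), (340, 26, 24, 84), 
[... 1488 characters left out ...]
 90, 1, 244), (82, 90, 1, 236), (83, 75, 2, 233), (84, 90, 1, 230), (85, 90, 1, 228)]
350 [(0, 110, 35, 152), (1, 111, 34, 152), (2, 108, 34, 152), (3, 109, 32, 152), (4, 111, 33, 153), (5, 108, 166, 146), (6, 108, 206, 145), (7, 108, 206, 141), (8, 110, 124, 99), (9, 99, 19, 186), (10, 93, 10, 224), (11, 98, 14, 221), (12, 95, 13, 220), (13, 95, 14, 220), (68, 95, 13, 221), (69, 95, 13, 221), (70, 95, 13, 221), (71, 93, 13, 221), (72, 98, 14, 222), (73, 95, 13, 222), (74, 93, 10, 223), (75, 99, 11, 224), (76, 108, 148, 159), (77, 108, 208, 142), (78, 108, 196, 143), (79, 107, 79, 81), (80, 22, 34, 83), (81, 105, 4, 115), (82, 90, 1, 236), (83, 0, 0, 229), (84, 90, 1, 228), (85, 90, 1, 226)]
```

```bash
python3 - <<'E'
from lift import *
c=cam('wrist'); z=.035
L=[onplane(c,q,z)[:2]*1000 for q in ((157.3,30),(159,50),(160.5,65))]; Rr=[onplane(c,q,z)[:2]*1000 for q in ((363.2,30),(361.2,50),(359.3,65))]
F=[onplane(c,q,z)[:2]*1000 for q in ((172,3.5),(350,4.5))]; N=[onplane(c,q,z)[:2]*1000 for q in ((172,77.7),(350,78.8))]
y=np.radians(94.84); px=np.array([np.cos(y),np.sin(y)]); py=np.array([-px[1],px[0]])
for n,A in zip('LRFN',(L,Rr,F,N)): print(n,np.round([ (a@px,a@py) for a in A],1))
F=np.array(F);d=F[0]-F[1]; print('row ang F',np.degrees(np.arctan2(d[1],d[0])), [np.degrees(np.arctan2(*(N[0]-N[1])[::-1]))])
yc=np.mean([l@py for l in L]+[r@py for r in Rr]); xc=np.mean([a@px for a in F]+[a@px for a in N]); print(yc,xc, xc*px+yc*py)
E
```

```text
L [[ 258.6 -487.8]
 [ 239.2 -488. ]
 [ 224.2 -488.4]]
R [[ 258.7 -704.3]
 [ 239.3 -703.9]
 [ 224.3 -703.2]]
F [[ 283.4 -505.1]
 [ 282.6 -688.5]]
N [[ 211.3 -499.9]
 [ 210.3 -694.3]]
row ang F -175.41223115910722 [np.float64(-175.46253686149652)]
-595.9539705218465 246.869186937755 [572.99969796 296.27162635]
```

```bash
python3 - <<'E'
from lift import *
rel(.6536,.2138,.07,94.65)
E
```

```text
t 19.9167 pos [0.5812 0.1648 0.2513] yaw 94.87 zt [-0. -0. -1.] F [ 0.3  0.4 -3.5] 0.27490361039980055
shift [0.0427 0.0763 0.1813] turn [-0.     0.     0.004]
```

move_arm --moves '[[0,[0.002,0.003,0],[0,0,0.004]],[0,[0.004,0.007,0],[0,0,0]],[0,[0.006,0.01,0],[0,0,0]],[0,[0.006,0.0113,0],[0,0,0]],[0,[0.0067,0.012,0],[0,0,0]],[0,[0.006,0.012,0.003],[0,0,0]],[0,[0.006,0.01,0.006],[0,0,0]],[0,[0.004,0.007,0.01],[0,0,0]],[0,[0.002,0.004,0.012],[0,0,0]],[0,[0,0,0.014],[0,0,0]]]'

```text
time: 20.75
eef_pos: [0.6545, 0.214, 0.2052]
tcp_rot: [0.678, 0.735, 0.0, 0.0]
contact_force: [-0.4, -0.5, -3.0]
opening: 0.274
finger_force: 59.2
```

move_arm --moves '[[0,[0,0,0.014],[0,0,0]],[0,[0,0,0.014],[0,0,0]],[0,[0,0,0.014],[0,0,0]],[0,[0,0,0.014],[0,0,0]],[0,[0,0,0.014],[0,0,0]],[0,[0,0,0.014],[0,0,0]],[0,[0,0,0.014],[0,0,0]],[0,[0,0,0.014],[0,0,0]],[0,[0,0,0.014],[0,0,0]],[0,[0,0,0.008],[0,0,0]]]'

```text
time: 21.58
eef_pos: [0.6528, 0.2133, 0.0696]
tcp_rot: [0.678, 0.735, -0.001, -0.001]
contact_force: [0.3, 0.1, -2.1]
opening: 0.275
finger_force: 59.2
```

move_arm --moves '[[0,[0,0,0.002],[0,0,0]],[0,[0,0,0],[0,0,0]],[0,[0,0,0],[0,0,0]],[0,[0,0,0],[0,0,0]],[0,[0,0,0],[0,0,0]],[0,[0,0,0],[0,0,0]],[0,[0,0,0],[0,0,0]],[0,[0,0,0],[0,0,0]],[0,[0,0,0],[0,0,0]],[0,[0,0,0],[0,0,0]]]'

```text
time: 22.42
eef_pos: [0.6538, 0.2135, 0.0704]
tcp_rot: [0.678, 0.735, 0.0, 0.0]
contact_force: [0.4, -0.4, -3.3]
opening: 0.277
finger_force: 59.2
```

```bash
python3 - <<'E'
from lift import *
rel(.6536,.2138,.0442,94.65); c,im=shot('wrist','w8.png'); ondisc(im); discs(c,im,get_state()['eef_pos'][2]-.0182,2500)
E
```

```text
t 22.4167 pos [0.6538 0.2135 0.0704] yaw 94.64 zt [ 1.e-04 -0.e+00 -1.e+00] F [ 0.4 -0.4 -3.3] 0.2767311152418423
shift [ 0.0003 -0.0001  0.0262] turn [ 0.  0. -0.]
red 7537 [253.  56.] ctr 88.7 -2.6 axes [51.1 51.3]
red 7537 [253.  56.] ctr 644.0 301.7 axes [51.2 51.3]
```

View pics/w8.png

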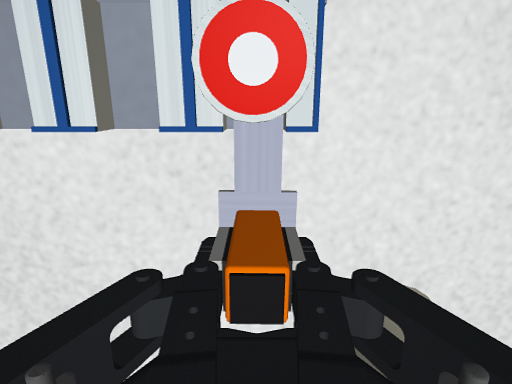

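The red disc is centred between the nest's lips (columns 190 and 316), and the blade is inside the channel (224–286). I'll lower it, then withdraw.

move_arm --moves '[[0,[0,0,0.003],[0,0,0]],[0,[0,0,0.004],[0,0,0]],[0,[0,0,0.004],[0,0,0]],[0,[0,0,0.004],[0,0,0]],[0,[0,0,0.004],[0,0,0]],[0,[0,0,0.004],[0,0,0]],[0,[0,0,0.003],[0,0,0]],[0,[0,0,0],[0,0,0]],[0,[0,0,0],[0,0,0]],[0,[0,0,0],[0,0,0]]]'

```text
time: 23.3
eef_pos: [0.654, 0.2136, 0.0445]
tcp_rot: [0.678, 0.735, 0.0, 0.0]
contact_force: [1.2, -0.0, -1.2]
opening: 0.275
finger_force: 59.2
```

```bash
python3 - <<'E'
from lift import *
pose(); c,im=shot('wrist','w9.png'); discs(c,im,.037,2500)
E
```

```text
t 23.3 pos [0.654  0.2136 0.0445] yaw 94.64 zt [ 4.e-04  1.e-04 -1.e+00] F [ 1.2 -0.  -1.2] 0.2747128176057809
red 8396 [251.  55.] ctr 643.8 301.0 axes [49.5 51.9]
```

move_arm --moves '[[0,[-0.003,0,0],[0,0,0]],[0,[-0.007,0,0],[0,0,0]],[0,[-0.01,0,0],[0,0,0]],[0,[-0.01,0,0],[0,0,0]],[0,[-0.01,0,0],[0,0,0]],[0,[-0.01,0,0],[0,0,0]],[0,[-0.01,0,0],[0,0,0]],[0,[-0.01,0,0],[0,0,0]],[0,[-0.01,0,0],[0,0,0]],[0,[-0.005,0,0],[0,0,0]]]'

```text
time: 24.18
eef_pos: [0.6609, 0.1271, 0.0443]
tcp_rot: [0.678, 0.735, -0.0, 0.0]
contact_force: [0.1, -0.5, -2.2]
opening: 0.274
finger_force: 59.2
```

move_arm --moves '[[0,[0,0,-0.01],[0,0,0]],[0,[0,0,-0.02],[0,0,0]],[0,[0,0,-0.03],[0,0,0]],[0,[0,0,-0.035],[0,0,0]],[0,[0,0,-0.035],[0,0,0]],[0,[0,0,-0.035],[0,0,0]],[0,[0,0,-0.025],[0,0,0.04]],[0,[0,0,-0.01],[0,0,0.08]],[0,[0,0,0],[0,0,0.12]],[0,[0,0,0],[0,0,0.12]]]'

```text
time: 25.02
eef_pos: [0.6613, 0.1294, 0.2475]
tcp_rot: [0.8, 0.6, 0.002, 0.001]
contact_force: [0.0, 0.8, -2.9]
opening: 0.271
finger_force: 59.2
```

move_arm --moves '[[0,[0,0,0],[0,0,0.12]],[0,[0,0,0],[0,0,0.12]],[0,[0,0,0],[0,0,0.12]],[0,[0,0,0],[0,0,0.12]],[0,[0,0,0],[0,0,0.12]],[0,[0,0,0],[0,0,0.12]],[0,[0,0,0],[0,0,0.12]],[0,[0,0,0],[0,0,0.12]],[0,[0,0,0],[0,0,0.12]],[0,[0,0,0],[0,0,0.12]]]'

```text
time: 25.85
eef_pos: [0.6604, 0.1294, 0.2452]
tcp_rot: [0.999, 0.043, 0.0, -0.0]
contact_force: [-0.3, 0.0, -2.6]
opening: 0.271
finger_force: 59.2
```

```bash
python3 - <<'E'
from lift import *
rel(.52,-.157,.25,0)
c,im=shot('top'); discs(c,im,.037,80)
E
```

```text
t 25.85 pos [0.6604 0.1294 0.2452] yaw 4.96 zt [ 4.e-04  4.e-04 -1.e+00] F [-0.3  0.  -2.6] 0.27121255400878197
shift [-0.1647  0.2732 -0.005 ] turn [-0.    -0.     0.087]
yel 474 [304. 101.] ctr 775.9 -118.0 axes [95.9 98.1]
yel 241 [384. 184.] ctr 546.4 -316.9 axes [49.3 49.5]
grn 100 [261. 138.] ctr 676.1 -1.9 axes [27.2 29.3]
grn 233 [391. 210.] ctr 477.3 -330.3 axes [47.5 49.4]
grn 118 [315. 274.] ctr 319.5 -132.3 axes [26.8 29.8]
```

move_arm --moves '[[0,[-0.0085,0.0143,0],[0,0,0]],[0,[-0.0165,0.0273,0],[0,0,0]],[0,[-0.0165,0.0273,0],[0,0,0]],[0,[-0.0165,0.0273,0],[0,0,0]],[0,[-0.0165,0.0273,0],[0,0,0]],[0,[-0.0165,0.0273,0],[0,0,0]],[0,[-0.0165,0.0273,0],[0,0,0]],[0,[-0.0165,0.0273,0],[0,0,0]],[0,[-0.0165,0.0273,0],[0,0,0]],[0,[-0.0165,0.0273,0],[0,0,0]]]'

```text
time: 26.73
eef_pos: [0.5274, -0.1453, 0.2452]
tcp_rot: [0.999, 0.048, 0.001, 0.0]
contact_force: [0.8, -0.3, -2.3]
opening: 0.27
finger_force: 59.4
```

move_arm --moves '[[0,[-0.008,0.013,0],[0,0,0.04]],[0,[0,0,0],[0,0,0.12]],[0,[0,0,0],[0,0,0.12]],[0,[0,0,0],[0,0,0.12]],[0,[0,0,0],[0,0,0.12]],[0,[0,0,0],[0,0,0.12]],[0,[0,0,0],[0,0,0.12]],[0,[0,0,0],[0,0,0.12]],[0,[0,0,0],[0,0,0.12]],[0,[0,0,0],[0,0,0.12]]]'

```text
time: 27.57
eef_pos: [0.5214, -0.1578, 0.2451]
tcp_rot: [0.87, -0.493, 0.0, -0.0]
contact_force: [0.4, 0.2, -1.9]
opening: 0.275
finger_force: 59.2
```

move_arm --moves '[[0,[0,0,0],[0,0,0.12]],[0,[0,0,0],[0,0,0.12]],[0,[0,0,0],[0,0,0.08]],[0,[0,0,0],[0,0,0.043]],[0,[0,0,0],[0,0,0]],[0,[0,0,0],[0,0,0]],[0,[0,0,0],[0,0,0]],[0,[0,0,0],[0,0,0]],[0,[0,0,0],[0,0,0]],[0,[0,0,0],[0,0,0]]]'

```text
time: 28.4
eef_pos: [0.5214, -0.1581, 0.2444]
tcp_rot: [0.768, -0.641, 0.0, -0.0]
contact_force: [-0.5, 0.3, -2.3]
opening: 0.274
finger_force: 59.2
```

```bash
python3 - <<'E'
from lift import *
rel(.5205,-.157,.0442,-80)
c,im=shot('wrist'); discs(c,im,.037,80)
E
```

```text
t 28.4 pos [ 0.5214 -0.1581  0.2444] yaw -79.68 zt [ 0.  0. -1.] F [-0.5  0.3 -2.3] 0.2737231661320994
shift [-0.0013  0.0007  0.2002] turn [-0.     0.     0.006]
yel 86 [240.   2.] ctr 566.9 -318.5 axes [ 5.  17.8]
yel 84 [276.   2.] ctr 531.8 -324.9 axes [ 5.  17.6]
yel 3560 [ 39. 154.] ctr 767.0 -124.9 axes [ 93.  102.7]
grn 1076 [328.  18.] ctr 477.9 -324.0 axes [36.6 49.4]
grn 585 [420. 220.] ctr 315.3 -127.2 axes [30.3 35.7]
grn 509 [110. 269.] ctr 678.3 5.3 axes [30.1 35.6]
```

move_arm --moves '[[0,[-0.001,0.001,0.01],[0,0,0.006]],[0,[0,0,0.02],[0,0,0]],[0,[0,0,0.03],[0,0,0]],[0,[0,0,0.03],[0,0,0]],[0,[0,0,0.03],[0,0,0]],[0,[0,0,0.03],[0,0,0]],[0,[0,0,0.02],[0,0,0]],[0,[0,0,0.02],[0,0,0]],[0,[0,0,0.01],[0,0,0]],[0,[0,0,0],[0,0,0]]]'

```text
time: 29.28
eef_pos: [0.5179, -0.1562, 0.041]
tcp_rot: [0.766, -0.643, -0.003, 0.001]
contact_force: [0.7, 0.5, -2.1]
opening: 0.268
finger_force: 59.3
```

move_arm --moves '[[0,[0.004,0,0],[0,0,0]],[0,[0.008,0,0],[0,0,0]],[0,[0.01,0,0],[0,0,0]],[0,[0.01,0,0],[0,0,0]],[0,[0.01,0,0],[0,0,0]],[0,[0.01,0,0],[0,0,0]],[0,[0.01,0,0],[0,0,0]],[0,[0.007,0,0],[0,0,0]],[0,[0.004,0,0],[0,0,0]],[0,[0,0,0],[0,0,0]]]'

```text
time: 30.12
eef_pos: [0.533, -0.2304, 0.0443]
tcp_rot: [0.765, -0.644, 0.0, 0.0]
contact_force: [-0.6, 0.4, -2.1]
opening: 0.275
finger_force: 59.3
```

```bash
python3 - <<'E'
from lift import *
rel(.5327,-.2293,.0442,-80)
c,im=shot('wrist','w10.png'); discs(c,im,.037,2500); discs(toolcam(),im,get_state()['eef_pos'][2]-.037,2500)
E
```

```text
t 30.1167 pos [ 0.533  -0.2304  0.0443] yaw -80.12 zt [ 3.e-04 -2.e-04 -1.e+00] F [-0.6  0.4 -2.1] 0.2750672406746381
shift [-0.0011  0.0001  0.0001] turn [-0.    -0.    -0.002]
yel 8514 [255.  56.] ctr 548.2 -315.9 axes [50.  51.8]
grn 8372 [413.  54.] ctr 478.5 -328.8 axes [49.1 52. ]
yel 8514 [255.  56.] ctr 86.9 -0.3 axes [49.9 51.7]
grn 8372 [413.  54.] ctr 87.6 70.5 axes [49.1 52. ]
```

move_arm --moves '[[0,[0,0,-0.003],[0,0,0]],[0,[0,0,-0.005],[0,0,0]],[0,[0,0,-0.005],[0,0,0]],[0,[0,0,-0.008],[0,0,0]],[0,[0,0,-0.012],[0,0,0]],[0,[0,0,-0.016],[0,0,0]],[0,[0,0,-0.02],[0,0,0]],[0,[0,0,-0.02],[0,0,0]],[0,[0,0,-0.02],[0,0,0]],[0,[0,0,-0.02],[0,0,0]]]'

```text
time: 31.0
eef_pos: [0.5329, -0.2291, 0.1756]
tcp_rot: [0.766, -0.643, 0.001, -0.0]
contact_force: [0.6, -0.7, -2.4]
opening: 0.272
finger_force: 59.3
```

move_arm --moves '[[0,[0,0,-0.02],[0,0,0]],[0,[0,0,-0.02],[0,0,0]],[0,[0,0,-0.016],[0,0,0]],[0,[0,0,-0.012],[0,0,0]],[0,[0,0,-0.008],[0,0,0]],[0,[0,0,-0.004],[0,0,-0.02]],[0,[0,0,0],[0,0,-0.04]],[0,[0,0,0],[0,0,-0.06]],[0,[0,0,0],[0,0,-0.08]],[0,[0,0,0],[0,0,-0.08]]]'

```text
time: 31.83
eef_pos: [0.5322, -0.2289, 0.2521]
tcp_rot: [0.849, -0.528, -0.001, -0.0]
contact_force: [0.1, 0.7, -2.7]
opening: 0.276
finger_force: 59.3
```

move_arm --moves '[[0,[0,0,0],[0,0,-0.08]],[0,[0,0,0],[0,0,-0.08]],[0,[0,0,0],[0,0,-0.08]],[0,[0,0,0],[0,0,-0.08]],[0,[0,0,0],[0,0,-0.08]],[0,[0,0,0],[0,0,-0.08]],[0,[0,0,0],[0,0,-0.08]],[0,[0,0,0],[0,0,-0.08]],[0,[0,0,0],[0,0,-0.08]],[0,[0,0,0],[0,0,-0.08]]]'

```text
time: 32.67
eef_pos: [0.5322, -0.2289, 0.252]
tcp_rot: [0.988, -0.155, -0.001, -0.0]
contact_force: [0.6, -0.1, -2.4]
opening: 0.278
finger_force: 59.3
```

move_arm --moves '[[0,[0,0,0],[0,0,-0.08]],[0,[0,0,0],[0,0,-0.08]],[0,[0,0,0],[0,0,-0.08]],[0,[0,0,0],[0,0,-0.06]],[0,[0,0,0],[0,0,-0.04]],[0,[0,0,0],[0,0,-0.02]],[0,[0,0,0],[0,0,0]],[0,[0,-0.004,0],[0,0,0]],[0,[0,-0.008,0],[0,0,0]],[0,[0.002,-0.012,0],[0,0,0]]]'

```text
time: 33.5
eef_pos: [0.5335, -0.2049, 0.2531]
tcp_rot: [1.0, 0.021, -0.0, -0.0]
contact_force: [-0.2, 0.7, -1.7]
opening: 0.277
finger_force: 59.2
```

```bash
python3 - <<'E'
from lift import *
rel(.580,.209,.25,2.4)
c,im=shot('wrist'); ondisc(im)
E
```

```text
t 33.5 pos [ 0.5335 -0.2049  0.2531] yaw 2.36 zt [-6.e-04  2.e-04 -1.e+00] F [-0.2  0.7 -1.7] 0.27735969325407
shift [ 0.0635 -0.4117  0.0032] turn [-0.     0.001 -0.001]
yel 7544 [254.  54.] ctr 88.8 -1.3 axes [50.7 51.5]
```

move_arm --moves '[[0,[0.0026,-0.016,0],[0,0,0]],[0,[0.0026,-0.016,0],[0,0,0]],[0,[0.0026,-0.016,0],[0,0,0]],[0,[0.0026,-0.016,0],[0,0,0]],[0,[0.0026,-0.016,0],[0,0,0]],[0,[0.0026,-0.016,0],[0,0,0]],[0,[0.0026,-0.016,0],[0,0,0]],[0,[0.0026,-0.016,0],[0,0,0]],[0,[0.0026,-0.016,0],[0,0,0]],[0,[0.0026,-0.016,0],[0,0,0]]]'

```text
time: 34.38
eef_pos: [0.5528, -0.0426, 0.2535]
tcp_rot: [1.0, 0.022, 0.0, -0.0]
contact_force: [-0.3, -0.1, -2.8]
opening: 0.275
finger_force: 59.3
```

move_arm --moves '[[0,[0.0026,-0.016,0],[0,0,0]],[0,[0.0026,-0.016,0],[0,0,0]],[0,[0.0026,-0.016,0],[0,0,0]],[0,[0.0026,-0.016,0],[0,0,0]],[0,[0.0026,-0.016,0],[0,0,0]],[0,[0.0026,-0.016,0],[0,0,0]],[0,[0.0026,-0.016,0],[0,0,0]],[0,[0.0026,-0.016,0],[0,0,0]],[0,[0.0026,-0.016,0],[0,0,0]],[0,[0.0026,-0.016,0],[0,0,0]]]'

```text
time: 35.22
eef_pos: [0.5717, 0.1184, 0.2534]
tcp_rot: [1.0, 0.022, 0.0, -0.0]
contact_force: [0.8, 1.0, -2.4]
opening: 0.278
finger_force: 59.3
```

move_arm --moves '[[0,[0.0026,-0.016,0],[0,0,0]],[0,[0.0026,-0.016,0],[0,0,0]],[0,[0.0026,-0.016,0],[0,0,0]],[0,[0.0026,-0.016,0],[0,0,0]],[0,[0,-0.014,0],[0,0,0]],[0,[0,-0.009,0],[0,0,0]],[0,[0,-0.004,0],[0,0,0]],[0,[0,0,0],[0,0,-0.02]],[0,[0,0,0],[0,0,-0.045]],[0,[0,0,0],[0,0,-0.07]]]'

```text
time: 36.05
eef_pos: [0.5785, 0.2075, 0.2533]
tcp_rot: [0.996, 0.09, -0.0, 0.0]
contact_force: [-0.8, -0.8, -2.4]
opening: 0.276
finger_force: 59.4
```

move_arm --moves '[[0,[0,0,0],[0,0,-0.07]],[0,[0,0,0],[0,0,-0.07]],[0,[0,0,0],[0,0,-0.07]],[0,[0,0,0],[0,0,-0.07]],[0,[0,0,0],[0,0,-0.07]],[0,[0,0,0],[0,0,-0.07]],[0,[0,0,0],[0,0,-0.07]],[0,[0,0,0],[0,0,-0.07]],[0,[0,0,0],[0,0,-0.07]],[0,[0,0,0],[0,0,-0.07]]]'

```text
time: 36.88
eef_pos: [0.5786, 0.2071, 0.2533]
tcp_rot: [0.905, 0.426, -0.0, 0.0]
contact_force: [-0.1, 0.1, -2.5]
opening: 0.276
finger_force: 59.4
```

move_arm --moves '[[0,[0,0,0],[0,0,-0.07]],[0,[0,0,0],[0,0,-0.07]],[0,[0,0,0],[0,0,-0.07]],[0,[0,0,0],[0,0,-0.07]],[0,[0,0,0],[0,0,-0.07]],[0,[0,0,0],[0,0,-0.07]],[0,[0,0,0],[0,0,-0.07]],[0,[0,0,0],[0,0,-0.07]],[0,[0,0,0],[0,0,-0.07]],[0,[0,0,0],[0,0,-0.07]]]'

```text
time: 37.72
eef_pos: [0.5787, 0.2071, 0.2534]
tcp_rot: [0.703, 0.711, -0.0, 0.0]
contact_force: [0.4, 0.6, -2.6]
opening: 0.274
finger_force: 59.4
```

move_arm --moves '[[0,[0,0,0],[0,0,-0.05]],[0,[0,0,0],[0,0,-0.025]],[0,[0,0,0],[0,0,0]],[0,[0,0,0],[0,0,0]],[0,[0,0,0],[0,0,0]],[0,[0,0,0],[0,0,0]],[0,[0,0,0],[0,0,0]],[0,[0,0,0],[0,0,0]],[0,[0,0,0],[0,0,0]],[0,[0,0,0],[0,0,0]]]'

```text
time: 38.55
eef_pos: [0.5785, 0.2081, 0.2533]
tcp_rot: [0.678, 0.736, -0.0, -0.0]
contact_force: [0.2, -0.4, -1.8]
opening: 0.27
finger_force: 59.4
```

```bash
cat >> lift.py <<'E'
def nest_target(nx,ny,dx,dy,yaw=94.65):
    y=np.radians(yaw); X=np.array([np.cos(y),np.sin(y)]); Y=np.array([X[1],-X[0]]); t=np.array([nx,ny])-dx*X-dy*Y; print('tcp',t.round(4)); return t
E
python3 - <<'E'
from lift import *
c,im=shot('wrist','w11.png'); ondisc(im); discs(c,im,.037,500)
t=nest_target(.573,.2963,.0885,-.0012); rel(*t,.07,94.65)
E
```

```text
yel 7551 [256.  54.] ctr 89.6 -1.1 axes [50.8 51.4]
red 1083 [328.  87.] ctr 647.1 300.8 axes [41.7 53.1]
yel 7551 [256.  54.] ctr 567.4 324.7 axes [113.2 114.6]
grn 556 [106. 215.] ctr 399.0 130.3 axes [30.1 35.1]
tcp [0.5814 0.2082]
t 38.6 pos [0.5785 0.2081 0.2533] yaw 94.7 zt [-0. -0. -1.] F [ 0.1 -0.2 -1.6] 0.27526331844798496
shift [-0.0002  0.0028  0.1833] turn [-0.     0.     0.001]
```

move_arm --moves '[[0,[-0.0012,0.0028,0.004],[0,0,0]],[0,[0,0,0.009],[0,0,0]],[0,[0,0,0.014],[0,0,0]],[0,[0,0,0.019],[0,0,0]],[0,[0,0,0.022],[0,0,0]],[0,[0,0,0.022],[0,0,0]],[0,[0,0,0.022],[0,0,0]],[0,[0,0,0.022],[0,0,0]],[0,[0,0,0.019],[0,0,0]],[0,[0,0,0.014],[0,0,0]]]'

```text
time: 39.43
eef_pos: [0.5793, 0.2067, 0.0822]
tcp_rot: [0.678, 0.735, -0.002, -0.002]
contact_force: [-0.3, 0.5, -3.9]
opening: 0.279
finger_force: 59.4
```

move_arm --moves '[[0,[0,0,0.01],[0,0,0]],[0,[0,0,0.006],[0,0,0]],[0,[0,0,0],[0,0,0]],[0,[0,0,0],[0,0,0]],[0,[0,0,0],[0,0,0]],[0,[0,0,0],[0,0,0]],[0,[0,0,0],[0,0,0]],[0,[0,0,0],[0,0,0]],[0,[0,0,0],[0,0,0]],[0,[0,0,0],[0,0,0]]]'

```text
time: 40.27
eef_pos: [0.5815, 0.2072, 0.0706]
tcp_rot: [0.678, 0.736, 0.0, 0.0]
contact_force: [0.7, -1.0, -3.3]
opening: 0.273
finger_force: 59.3
```

```bash
python3 - <<'E'
from lift import *
rel(.5814,.2072,.0442,94.65)
c,im=shot('wrist','w12.png'); ondisc(im); discs(c,im,get_state()['eef_pos'][2]-.0182,2500);discs(c,im,.037,2500)
E
```

```text
t 40.2667 pos [0.5815 0.2072 0.0706] yaw 94.7 zt [ 4.e-04  1.e-04 -1.e+00] F [ 0.7 -1.  -3.3] 0.2734824033641847
shift [ 0.0001 -0.0001  0.0264] turn [ 0.    -0.     0.001]
red 6264 [390.  60.] ctr 87.3 63.8 axes [46.8 46.9]
yel 7554 [256.  54.] ctr 89.6 -1.1 axes [50.8 51.4]
red 6264 [390.  60.] ctr 638.0 299.4 axes [46.8 46.9]
yel 7554 [256.  54.] ctr 573.1 296.4 axes [50.8 51.5]
red 6264 [390.  60.] ctr 644.0 301.8 axes [51.3 51.3]
yel 7554 [256.  54.] ctr 572.9 298.5 axes [55.7 56.3]
```

View pics/w12.png

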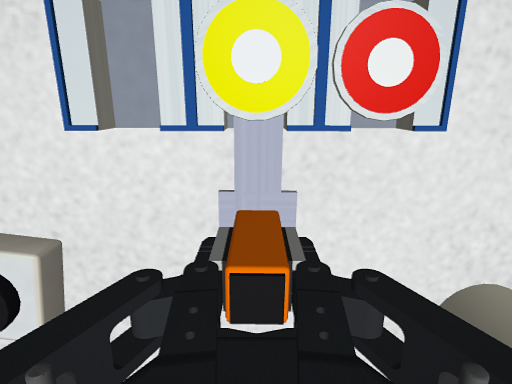

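The red disc is seated flat at (390,60) in its nest. The yellow disc is above the middle nest, centred between the lips (columns 192 and 318). I'll lower it.

move_arm --moves '[[0,[0,0,0.003],[0,0,0]],[0,[0,0,0.004],[0,0,0]],[0,[0,0,0.004],[0,0,0]],[0,[0,0,0.004],[0,0,0]],[0,[0,0,0.004],[0,0,0]],[0,[0,0,0.004],[0,0,0]],[0,[0,0,0.003],[0,0,0]],[0,[0,0,0],[0,0,0]],[0,[0,0,0],[0,0,0]],[0,[0,0,0],[0,0,0]]]'

```text
time: 41.15
eef_pos: [0.5817, 0.2072, 0.0445]
tcp_rot: [0.678, 0.735, 0.0, 0.0]
contact_force: [0.8, -0.1, -1.7]
opening: 0.271
finger_force: 59.3
```

```bash
python3 - <<'E'
from lift import *
pose(); c,im=shot('wrist'); discs(c,im,.037,2500)
E
```

```text
t 41.15 pos [0.5817 0.2072 0.0445] yaw 94.7 zt [ 4.e-04  1.e-04 -1.e+00] F [ 0.8 -0.1 -1.7] 0.2714257050882013
red 8360 [414.  54.] ctr 644.1 300.9 axes [49.1 52.1]
yel 8311 [255.  53.] ctr 572.8 295.5 axes [48.6 52.2]
```

move_arm --moves '[[0,[-0.003,0,0],[0,0,0]],[0,[-0.007,0,0],[0,0,0]],[0,[-0.01,0,0],[0,0,0]],[0,[-0.01,0,0],[0,0,0]],[0,[-0.01,0,0],[0,0,0]],[0,[-0.01,0,0],[0,0,0]],[0,[-0.01,0,0],[0,0,0]],[0,[-0.01,0,0],[0,0,0]],[0,[-0.01,0,0],[0,0,0]],[0,[-0.005,0,0],[0,0,0]]]'

```text
time: 42.03
eef_pos: [0.5886, 0.1208, 0.0443]
tcp_rot: [0.678, 0.735, -0.0, 0.0]
contact_force: [0.4, 0.1, -2.0]
opening: 0.274
finger_force: 59.3
```

move_arm --moves '[[0,[0,0,-0.01],[0,0,0]],[0,[0,0,-0.02],[0,0,0]],[0,[0,0,-0.03],[0,0,0]],[0,[0,0,-0.035],[0,0,0]],[0,[0,0,-0.035],[0,0,0]],[0,[0,0,-0.035],[0,0,0]],[0,[0,0,-0.025],[0,0,0.04]],[0,[0,0,-0.01],[0,0,0.08]],[0,[0,0,0],[0,0,0.12]],[0,[0,0,0],[0,0,0.12]]]'

```text
time: 42.87
eef_pos: [0.589, 0.123, 0.2472]
tcp_rot: [0.8, 0.6, 0.002, 0.001]
contact_force: [0.4, 0.5, -2.9]
opening: 0.273
finger_force: 59.3
```

move_arm --moves '[[0,[0,0,0],[0,0,0.12]],[0,[0,0,0],[0,0,0.12]],[0,[0,0,0],[0,0,0.12]],[0,[0,0,0],[0,0,0.12]],[0,[0,0,0],[0,0,0.12]],[0,[0,0,0],[0,0,0.12]],[0,[0,0,0],[0,0,0.12]],[0,[0,0,0],[0,0,0.12]],[0,[0,0,0],[0,0,0.12]],[0,[0,0,0],[0,0,0.12]]]'

```text
time: 43.7
eef_pos: [0.5881, 0.1229, 0.2451]
tcp_rot: [0.999, 0.044, 0.0, -0.0]
contact_force: [0.6, -0.1, -1.4]
opening: 0.271
finger_force: 59.3
```

move_arm --moves '[[0,[-0.006,0.014,0],[0,0,0.08]],[0,[-0.013,0.029,0],[0,0,0]],[0,[-0.013,0.029,0],[0,0,0]],[0,[-0.013,0.029,0],[0,0,0]],[0,[-0.013,0.029,0],[0,0,0]],[0,[-0.013,0.029,0],[0,0,0]],[0,[-0.013,0.029,0],[0,0,0]],[0,[-0.013,0.029,0],[0,0,0]],[0,[-0.013,0.029,0],[0,0,0]],[0,[-0.013,0.029,0],[0,0,0]]]'

```text
time: 44.53
eef_pos: [0.4693, -0.1553, 0.2453]
tcp_rot: [1.0, 0.007, 0.001, 0.0]
contact_force: [1.7, -0.1, -2.0]
opening: 0.281
finger_force: 59.5
```

move_arm --moves '[[0,[-0.006,0.015,0],[0,0,0.04]],[0,[0,0,0],[0,0,0.1]],[0,[0,0,0],[0,0,0.12]],[0,[0,0,0],[0,0,0.12]],[0,[0,0,0],[0,0,0.12]],[0,[0,0,0],[0,0,0.12]],[0,[0,0,0],[0,0,0.12]],[0,[0,0,0],[0,0,0.12]],[0,[0,0,0],[0,0,0.12]],[0,[0,0,0],[0,0,0.12]]]'

```text
time: 45.37
eef_pos: [0.4643, -0.1691, 0.2451]
tcp_rot: [0.854, -0.519, 0.0, -0.0]
contact_force: [1.0, 0.0, -1.2]
opening: 0.274
finger_force: 59.4
```

move_arm --moves '[[0,[0,0,0],[0,0,0.12]],[0,[0,0,0],[0,0,0.1]],[0,[0,0,0],[0,0,0.06]],[0,[0,0,0],[0,0,0.04]],[0,[0,0,0],[0,0,0]],[0,[0,0,0],[0,0,0]],[0,[0,0,0],[0,0,0]],[0,[0,0,0],[0,0,0]],[0,[0,0,0],[0,0,0]],[0,[0,0,0],[0,0,0]]]'

```text
time: 46.2
eef_pos: [0.4643, -0.1696, 0.2443]
tcp_rot: [0.763, -0.647, -0.0, -0.0]
contact_force: [-0.1, -0.3, -2.5]
opening: 0.273
finger_force: 59.4
```

```bash
python3 - <<'E'
from lift import *
rel(.4504,-.169,.0442,-80)
print(get_state()['qpos'])
E
```

```text
t 46.2 pos [ 0.4643 -0.1696  0.2443] yaw -80.61 zt [ 0.e+00  1.e-04 -1.e+00] F [-0.1 -0.3 -2.5] 0.2728415959526354
shift [-0.0029  0.0136  0.2001] turn [-0.     0.    -0.011]
[-5.55896647e-01 -1.31331341e-01  1.99655517e+00  4.83214396e-05
  1.27639627e+00  2.42181705e+00]
```

move_arm --moves '[[0,[-0.0029,0.0066,0.01],[0,0,-0.011]],[0,[0,0.007,0.02],[0,0,0]],[0,[0,0,0.03],[0,0,0]],[0,[0,0,0.03],[0,0,0]],[0,[0,0,0.03],[0,0,0]],[0,[0,0,0.03],[0,0,0]],[0,[0,0,0.02],[0,0,0]],[0,[0,0,0.02],[0,0,0]],[0,[0,0,0.01],[0,0,0]],[0,[0,0,0],[0,0,0]]]'

```text
time: 47.03
eef_pos: [0.4487, -0.168, 0.0419]
tcp_rot: [0.766, -0.643, -0.003, 0.0]
contact_force: [0.2, -0.7, -2.1]
opening: 0.273
finger_force: 59.5
```

```bash
python3 - <<'E'
from lift import *
rel(.4504,-.169,.0442,-80)
E
```

```text
t 47.0333 pos [ 0.4487 -0.168   0.0419] yaw -80.0 zt [-0.0047  0.003  -1.    ] F [ 0.2 -0.7 -2.1] 0.27338101514359947
shift [ 0.0012 -0.0015 -0.0023] turn [0.004 0.004 0.   ]
```

move_arm --moves '[[0,[0,0,0],[0,0,0]],[0,[0.006,0,0],[0,0,0]],[0,[0.01,0,0],[0,0,0]],[0,[0.011,0,0],[0,0,0]],[0,[0.012,0,0],[0,0,0]],[0,[0.012,0,0],[0,0,0]],[0,[0.01,0,0],[0,0,0]],[0,[0.008,0,0],[0,0,0]],[0,[0.004,0,0],[0,0,0]],[0,[0,0,0],[0,0,0]]]'

```text
time: 47.87
eef_pos: [0.4632, -0.2421, 0.0444]
tcp_rot: [0.766, -0.643, 0.0, 0.0]
contact_force: [0.0, 0.3, -1.2]
opening: 0.277
finger_force: 59.5
```

```bash
python3 - <<'E'
from lift import *
pose()
c,im=shot('wrist'); discs(c,im,.037,2500); discs(toolcam(),im,get_state()['eef_pos'][2]-.037,2500)
E
```

```text
t 47.8667 pos [ 0.4632 -0.2421  0.0444] yaw -80.06 zt [ 2.e-04 -3.e-04 -1.e+00] F [ 0.   0.3 -1.2] 0.27702827120952594
grn 8294 [255.  54.] ctr 478.7 -328.6 axes [48.9 52. ]
grn 8294 [255.  54.] ctr 87.9 -0.3 axes [48.8 51.9]
```

move_arm --moves '[[0,[0,0,-0.003],[0,0,0]],[0,[0,0,-0.005],[0,0,0]],[0,[0,0,-0.005],[0,0,0]],[0,[0,0,-0.008],[0,0,0]],[0,[0,0,-0.012],[0,0,0]],[0,[0,0,-0.016],[0,0,0]],[0,[0,0,-0.02],[0,0,0]],[0,[0,0,-0.02],[0,0,0]],[0,[0,0,-0.02],[0,0,0]],[0,[0,0,-0.02],[0,0,0]]]'

```text
time: 48.75
eef_pos: [0.4631, -0.2408, 0.1756]
tcp_rot: [0.766, -0.643, 0.001, -0.0]
contact_force: [1.0, 0.1, -2.4]
opening: 0.273
finger_force: 59.5
```

move_arm --moves '[[0,[0,0,-0.02],[0,0,0]],[0,[0,0,-0.02],[0,0,0]],[0,[0,0,-0.016],[0,0,0]],[0,[0,0,-0.012],[0,0,0]],[0,[0,0,-0.008],[0,0,0]],[0,[0,0,-0.004],[0,0,-0.02]],[0,[0,0,0],[0,0,-0.04]],[0,[0,0,0],[0,0,-0.06]],[0,[0,0,0],[0,0,-0.08]],[0,[0,0,0],[0,0,-0.08]]]'

```text
time: 49.58
eef_pos: [0.4625, -0.2405, 0.2522]
tcp_rot: [0.85, -0.528, -0.001, -0.0]
contact_force: [-0.2, 0.4, -2.4]
opening: 0.27
finger_force: 59.5
```

move_arm --moves '[[0,[0,0,0],[0,0,-0.08]],[0,[0,0,0],[0,0,-0.08]],[0,[0,0,0],[0,0,-0.08]],[0,[0,0,0],[0,0,-0.08]],[0,[0,0,0],[0,0,-0.08]],[0,[0,0,0],[0,0,-0.08]],[0,[0,0,0],[0,0,-0.08]],[0,[0,0,0],[0,0,-0.08]],[0,[0,0,0],[0,0,-0.08]],[0,[0,0,0],[0,0,-0.08]]]'

```text
time: 50.42
eef_pos: [0.4625, -0.2405, 0.2521]
tcp_rot: [0.988, -0.155, -0.001, -0.001]
contact_force: [0.7, 0.3, -2.5]
opening: 0.271
finger_force: 59.5
```

move_arm --moves '[[0,[0,0,0],[0,0,-0.08]],[0,[0,0,0],[0,0,-0.08]],[0,[0,0,0],[0,0,-0.08]],[0,[0,0,0],[0,0,-0.06]],[0,[0,0,0],[0,0,-0.04]],[0,[0,0,0],[0,0,-0.02]],[0,[0,0,0],[0,0,0]],[0,[0,-0.004,0],[0,0,0]],[0,[0,-0.008,0],[0,0,0]],[0,[0.002,-0.012,0],[0,0,0]]]'

```text
time: 51.25
eef_pos: [0.4638, -0.2165, 0.2531]
tcp_rot: [1.0, 0.021, -0.0, -0.0]
contact_force: [0.4, 0.9, -2.3]
opening: 0.277
finger_force: 59.4
```

```bash
python3 - <<'E'
from lift import *
rel(.5084,.2023,.25,2.4)
c,im=shot('wrist'); ondisc(im)
E
```

```text
t 51.25 pos [ 0.4638 -0.2165  0.2531] yaw 2.43 zt [-5.e-04  2.e-04 -1.e+00] F [ 0.4  0.9 -2.3] 0.2767378806861687
shift [ 0.0623 -0.4166  0.0032] turn [-0.  0.  0.]
grn 7394 [255.  52.] ctr 90.0 -1.2 axes [49.6 51.7]
```

move_arm --moves '[[0,[0.0026,-0.016,0],[0,0,0]],[0,[0.0026,-0.016,0],[0,0,0]],[0,[0.0026,-0.016,0],[0,0,0]],[0,[0.0026,-0.016,0],[0,0,0]],[0,[0.0026,-0.016,0],[0,0,0]],[0,[0.0026,-0.016,0],[0,0,0]],[0,[0.0026,-0.016,0],[0,0,0]],[0,[0.0026,-0.016,0],[0,0,0]],[0,[0.0026,-0.016,0],[0,0,0]],[0,[0.0026,-0.016,0],[0,0,0]]]'

```text
time: 52.13
eef_pos: [0.4828, -0.0543, 0.2535]
tcp_rot: [1.0, 0.022, 0.0, -0.0]
contact_force: [0.8, -0.5, -1.6]
opening: 0.275
finger_force: 59.5
```

move_arm --moves '[[0,[0.0026,-0.016,0],[0,0,0]],[0,[0.0026,-0.016,0],[0,0,0]],[0,[0.0026,-0.016,0],[0,0,0]],[0,[0.0026,-0.016,0],[0,0,0]],[0,[0.0026,-0.016,0],[0,0,0]],[0,[0.0026,-0.016,0],[0,0,0]],[0,[0.0026,-0.016,0],[0,0,0]],[0,[0.0026,-0.016,0],[0,0,0]],[0,[0.0026,-0.016,0],[0,0,0]],[0,[0.0026,-0.016,0],[0,0,0]]]'

```text
time: 52.97
eef_pos: [0.5015, 0.1066, 0.2534]
tcp_rot: [1.0, 0.022, 0.0, -0.0]
contact_force: [0.2, -0.1, -2.2]
opening: 0.275
finger_force: 59.5
```

move_arm --moves '[[0,[0.0026,-0.016,0],[0,0,0]],[0,[0.0026,-0.016,0],[0,0,0]],[0,[0.0026,-0.016,0],[0,0,0]],[0,[0.0026,-0.016,0],[0,0,0]],[0,[0,-0.014,0],[0,0,0]],[0,[0,-0.01,0],[0,0,0]],[0,[0,-0.006,0],[0,0,0]],[0,[0,-0.002,0],[0,0,-0.02]],[0,[0,0,0],[0,0,-0.045]],[0,[0,0,0],[0,0,-0.07]]]'

```text
time: 53.8
eef_pos: [0.508, 0.2013, 0.2533]
tcp_rot: [0.996, 0.091, -0.0, 0.0]
contact_force: [-0.1, 0.5, -1.4]
opening: 0.274
finger_force: 59.6
```

move_arm --moves '[[0,[0,0,0],[0,0,-0.07]],[0,[0,0,0],[0,0,-0.07]],[0,[0,0,0],[0,0,-0.07]],[0,[0,0,0],[0,0,-0.07]],[0,[0,0,0],[0,0,-0.07]],[0,[0,0,0],[0,0,-0.07]],[0,[0,0,0],[0,0,-0.07]],[0,[0,0,0],[0,0,-0.07]],[0,[0,0,0],[0,0,-0.07]],[0,[0,0,0],[0,0,-0.07]]]'

```text
time: 54.63
eef_pos: [0.5081, 0.2008, 0.2533]
tcp_rot: [0.904, 0.427, -0.0, 0.0]
contact_force: [-0.4, -0.2, -2.3]
opening: 0.273
finger_force: 59.6
```

move_arm --moves '[[0,[0,0,0],[0,0,-0.07]],[0,[0,0,0],[0,0,-0.07]],[0,[0,0,0],[0,0,-0.07]],[0,[0,0,0],[0,0,-0.07]],[0,[0,0,0],[0,0,-0.07]],[0,[0,0,0],[0,0,-0.07]],[0,[0,0,0],[0,0,-0.07]],[0,[0,0,0],[0,0,-0.07]],[0,[0,0,0],[0,0,-0.07]],[0,[0,0,0],[0,0,-0.07]]]'

```text
time: 55.47
eef_pos: [0.5082, 0.2008, 0.2533]
tcp_rot: [0.703, 0.711, -0.0, 0.0]
contact_force: [-0.8, 0.2, -2.5]
opening: 0.271
finger_force: 59.6
```

move_arm --moves '[[0,[0,0,0],[0,0,-0.05]],[0,[0,0,0],[0,0,-0.025]],[0,[0,0,0],[0,0,0]],[0,[0,0,0],[0,0,0]],[0,[0,0,0],[0,0,0]],[0,[0,0,0],[0,0,0]],[0,[0,0,0],[0,0,0]],[0,[0,0,0],[0,0,0]],[0,[0,0,0],[0,0,0]],[0,[0,0,0],[0,0,0]]]'

```text
time: 56.3
eef_pos: [0.5081, 0.2015, 0.2533]
tcp_rot: [0.677, 0.736, -0.0, -0.0]
contact_force: [0.9, -0.7, -1.6]
opening: 0.276
finger_force: 59.6
```

```bash
python3 - <<'E'
from lift import *
c,im=shot('wrist'); ondisc(im)
t=nest_target(.5012,.2905,.0905,-.0013); rel(*t,.0704,94.65)
E
```

```text
grn 7398 [256.  52.] ctr 90.8 -1.0 axes [49.7 51.7]
tcp [0.5098 0.2004]
t 56.35 pos [0.5081 0.2015 0.2533] yaw 94.75 zt [-0. -0. -1.] F [ 0.5 -0.2 -1.6] 0.27734232471169007
shift [-0.0012  0.0016  0.1829] turn [-0.     0.     0.002]
```

move_arm --moves '[[0,[-0.0015,0.0014,0.004],[0,0,0]],[0,[0,0,0.009],[0,0,0]],[0,[0,0,0.014],[0,0,0]],[0,[0,0,0.019],[0,0,0]],[0,[0,0,0.022],[0,0,0]],[0,[0,0,0.022],[0,0,0]],[0,[0,0,0.022],[0,0,0]],[0,[0,0,0.022],[0,0,0]],[0,[0,0,0.019],[0,0,0]],[0,[0,0,0.014],[0,0,0]]]'

```text
time: 57.18
eef_pos: [0.5081, 0.1997, 0.0832]
tcp_rot: [0.677, 0.736, -0.002, -0.001]
contact_force: [-0.2, -0.1, -2.3]
opening: 0.274
finger_force: 59.5
```

move_arm --moves '[[0,[0,0,0.01],[0,0,0]],[0,[0,0,0.006],[0,0,0]],[0,[0,0,0],[0,0,0]],[0,[0,0,0],[0,0,0]],[0,[0,0,0],[0,0,0]],[0,[0,0,0],[0,0,0]],[0,[0,0,0],[0,0,0]],[0,[0,0,0],[0,0,0]],[0,[0,0,0],[0,0,0]],[0,[0,0,0],[0,0,0]]]'

```text
time: 58.02
eef_pos: [0.5098, 0.2001, 0.0705]
tcp_rot: [0.677, 0.736, 0.0, 0.0]
contact_force: [-0.4, -0.1, -2.2]
opening: 0.272
finger_force: 59.5
```

```bash
python3 - <<'E'
from lift import *
pose()
c,im=shot('wrist','w13.png'); ondisc(im); discs(c,im,get_state()['eef_pos'][2]-.0182,2500);discs(c,im,.037,2500)
E
```

```text
t 58.0167 pos [0.5098 0.2001 0.0705] yaw 94.76 zt [ 4.e-04  1.e-04 -1.e+00] F [-0.4 -0.1 -2.2] 0.27194473408546455
yel 6346 [393.  56.] ctr 88.8 64.8 axes [46.7 47. ]
grn 7400 [256.  52.] ctr 90.8 -1.0 axes [49.7 51.7]
yel 6346 [393.  56.] ctr 567.0 294.0 axes [46.8 47. ]
grn 7400 [256.  52.] ctr 501.2 290.5 axes [49.7 51.7]
yel 6346 [393.  56.] ctr 573.0 296.5 axes [51.2 51.5]
grn 7400 [256.  52.] ctr 501.0 292.7 axes [54.4 56.6]
```

move_arm --moves '[[0,[-0.001,0,0.003],[0,0,0]],[0,[0,0,0.004],[0,0,0]],[0,[0,0,0.004],[0,0,0]],[0,[0,0,0.004],[0,0,0]],[0,[0,0,0.004],[0,0,0]],[0,[0,0,0.004],[0,0,0]],[0,[0,0,0.003],[0,0,0]],[0,[0,0,0],[0,0,0]],[0,[0,0,0],[0,0,0]],[0,[0,0,0],[0,0,0]]]'

```text
time: 58.9
eef_pos: [0.51, 0.1991, 0.0445]
tcp_rot: [0.677, 0.736, 0.0, 0.0]
contact_force: [0.0, -0.3, -2.5]
opening: 0.271
finger_force: 59.5
```

move_arm --moves '[[0,[-0.003,0,0],[0,0,0]],[0,[-0.007,0,0],[0,0,0]],[0,[-0.01,0,0],[0,0,0]],[0,[-0.01,0,0],[0,0,0]],[0,[-0.01,0,0],[0,0,0]],[0,[-0.01,0,0],[0,0,0]],[0,[-0.01,0,0],[0,0,0]],[0,[-0.01,0,0],[0,0,0]],[0,[-0.01,0,0],[0,0,0]],[0,[-0.005,0,0],[0,0,0]]]'

```text
time: 59.73
eef_pos: [0.517, 0.1129, 0.0443]
tcp_rot: [0.678, 0.735, -0.0, 0.0]
contact_force: [0.3, 0.3, -2.4]
opening: 0.278
finger_force: 59.5
```

move_arm --moves '[[0,[0,0,-0.01],[0,0,0]],[0,[0,0,-0.02],[0,0,0]],[0,[0,0,-0.03],[0,0,0]],[0,[0,0,-0.035],[0,0,0]],[0,[0,0,-0.035],[0,0,0]],[0,[0,0,-0.035],[0,0,0]],[0,[0,0,-0.03],[0,0,0]],[0,[0,0,-0.015],[0,0,0]],[0,[0,0,0],[0,0,0]],[0,[0,0,0],[0,0,0]]]'

```text
time: 60.57
eef_pos: [0.517, 0.1147, 0.2555]
tcp_rot: [0.677, 0.736, 0.001, 0.001]
contact_force: [-0.3, 0.2, -3.0]
opening: 0.272
finger_force: 59.7
```

```bash
python3 - <<'E'
from lift import *
c,im=shot('wrist','w14.png'); discs(c,im,.037,500)
rel(.4620,-.0558,.25,18.3)
E
```

```text
red 713 [392.  11.] ctr 644.4 289.6 axes [25.1 47.5]
yel 706 [324.  11.] ctr 573.6 283.9 axes [23.9 48.3]
grn 851 [35. 32.] ctr 271.9 236.3 axes [29.6 35.3]
grn 603 [158. 140.] ctr 400.5 133.2 axes [29.7 32.1]
t 60.6167 pos [0.516  0.1146 0.2535] yaw 94.77 zt [-1.4e-03  1.0e-04 -1.0e+00] F [ 0.6 -0.5 -1.9] 0.27365874839588505
shift [-0.1653 -0.068   0.0035] turn [-1.000e-03  1.000e-03  1.335e+00]
```

View pics/w14.png

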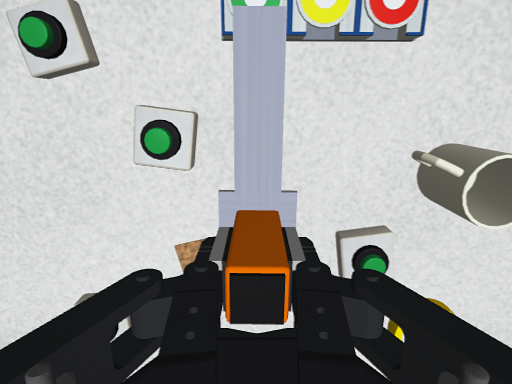

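move_arm --moves '[[0,[-0.014,-0.006,0],[0,0,0]],[0,[-0.027,-0.011,0],[0,0,0.05]],[0,[-0.028,-0.009,0],[0,0,0.08]],[0,[-0.028,-0.005,0],[0,0,0.1]],[0,[-0.028,-0.002,0],[0,0,0.12]],[0,[-0.027,0.002,0],[0,0,0.12]],[0,[-0.012,0.001,0],[0,0,0.12]],[0,[0,0,0],[0,0,0.12]],[0,[0,0,0],[0,0,0.12]],[0,[0,0,0],[0,0,0.12]]]'

```text
time: 61.45
eef_pos: [0.4725, -0.0494, 0.2513]
tcp_rot: [0.94, 0.341, -0.002, -0.002]
contact_force: [0.5, 0.0, -1.9]
opening: 0.273
finger_force: 59.4
```

move_arm --moves '[[0,[0,0,0],[0,0,0.12]],[0,[0,0,0],[0,0,0.12]],[0,[0,0,0],[0,0,0.1]],[0,[0,0,0],[0,0,0.05]],[0,[0,0,0],[0,0,0]],[0,[0,0,0],[0,0,0]],[0,[0,0,0],[0,0,0]],[0,[0,0,0],[0,0,0]],[0,[0,0,0],[0,0,0]],[0,[0,0,0],[0,0,0]]]'

```text
time: 62.28
eef_pos: [0.4739, -0.0494, 0.2542]
tcp_rot: [0.988, 0.156, -0.0, -0.0]
contact_force: [0.7, -0.1, -1.4]
opening: 0.276
finger_force: 59.5
```

```bash
python3 - <<'E'
from lift import *
rel(.4637,-.0553,.0325,18.3)
E
```

```text
t 62.2833 pos [ 0.4739 -0.0494  0.2542] yaw 18.0 zt [-2.e-04  1.e-04 -1.e+00] F [ 0.7 -0.1 -1.4] 0.27585691942367635
shift [-0.0115  0.0025  0.2217] turn [-0.     0.    -0.005]
```

Lower to 2 mm above contact, settle, then touch down.

move_arm --moves '[[0,[-0.0055,0.0025,0.01],[0,0,-0.005]],[0,[-0.006,0,0.02],[0,0,0]],[0,[0,0,0.03],[0,0,0]],[0,[0,0,0.035],[0,0,0]],[0,[0,0,0.035],[0,0,0]],[0,[0,0,0.035],[0,0,0]],[0,[0,0,0.03],[0,0,0]],[0,[0,0,0.015],[0,0,0]],[0,[0,0,0.008],[0,0,0]],[0,[0,0,0.003],[0,0,0]]]'

```text
time: 63.12
eef_pos: [0.4624, -0.0552, 0.0316]
tcp_rot: [0.987, 0.159, -0.002, -0.001]
contact_force: [-0.4, 0.1, -0.9]
opening: 0.272
finger_force: 59.5
```

move_arm --moves '[[0,[0,0,0],[0,0,0]],[0,[0,0,0],[0,0,0]],[0,[0,0,0.0005],[0,0,0]],[0,[0,0,0.0005],[0,0,0]],[0,[0,0,0.0005],[0,0,0]],[0,[0,0,0],[0,0,0]],[0,[0,0,0],[0,0,0]],[0,[0,0,0],[0,0,0]],[0,[0,0,0],[0,0,0]],[0,[0,0,0],[0,0,0]]]'

```text
time: 63.95
eef_pos: [0.4638, -0.0553, 0.0318]
tcp_rot: [0.987, 0.159, -0.0, -0.0]
contact_force: [1.1, -0.5, -2.6]
opening: 0.277
finger_force: 59.6
```

```bash
python3 - <<'E'
from lift import *
pose()
E
```

```text
t 63.95 pos [ 0.4638 -0.0553  0.0318] yaw 18.27 zt [-0.  0. -1.] F [ 1.1 -0.5 -2.6] 0.27678297692342807
```

move_arm --moves '[[0,[0,0,0.0005],[0,0,0]],[0,[0,0,0.0005],[0,0,0]],[0,[0,0,0],[0,0,0]],[0,[0,0,0],[0,0,0]],[0.5,[0,0,0],[0,0,0]],[0.7,[0,0,0],[0,0,0]],[1,[0,0,0],[0,0,0]],[1,[0,0,0],[0,0,0]],[1,[0,0,0],[0,0,0]],[1,[0,0,0],[0,0,0]]]'

```text
time: 64.78
eef_pos: [0.4639, -0.0553, 0.0308]
tcp_rot: [0.987, 0.159, 0.0, 0.0]
contact_force: [-0.3, -0.4, 0.1]
opening: 1.002
finger_force: 0.0
```

move_arm --moves '[[1,[0,0,0],[0,0,0]],[1,[0,0,-0.01],[0,0,0]],[1,[0,0,-0.02],[0,0,0]],[1,[0,0,-0.03],[0,0,0]],[1,[0,0,-0.035],[0,0,0]],[1,[0,0,-0.035],[0,0,0]],[1,[0,0,-0.035],[0,0,0]],[1,[0,0,-0.035],[0,0,0]],[1,[0,0,-0.02],[0,0,0]],[1,[0,0,0],[0,0,0]]]'

```text
time: 65.62
eef_pos: [0.4665, -0.0562, 0.2582]
tcp_rot: [0.987, 0.159, 0.006, 0.003]
contact_force: [1.3, -0.3, 0.4]
opening: 0.998
finger_force: 0.0
```

```bash
cat >> lift.py <<'E'
def lifter(c,im):
    H=hsv(im).astype(int); h,S,v=H[...,0],H[...,1],H[...,2]
    cork=(h>5)&(h<22)&(S>70)&(S<190); k=max(blobs(cork),key=lambda t:t[1])
    hull=cv2.convexHull(np.argwhere(k[2])[:,::-1].astype(np.int32)); M=np.zeros(h.shape,np.uint8); cv2.fillConvexPoly(M,hull,1)
    P=np.array([onplane(c,q,.004)[:2]*1000 for q in hull[:,0]],np.float32); print('mat',cv2.minAreaRect(P))
    b=max(blobs((M>0)&(S<60)&(v>120)&(h>95)),key=lambda t:t[1])
    P=np.array([onplane(c,q,.008)[:2]*1000 for q in np.argwhere(b[2])[:,::-1]],np.float32); print('steel',cv2.minAreaRect(P), P.mean(0))
E
python3 - <<'E'
from lift import *
pose(); c,im=shot('wrist','w15.png'); lifter(c,im)
c,im=shot('top','t2.png'); discs(c,im,.037,80)
c,im=shot('scene','s2.png'); discs(c,im,.037,60)
a=cv2.resize(cv2.imread('pics/t2.png')[:,60:320],None,fx=1.5,fy=1.5); b=cv2.resize(cv2.imread('pics/w15.png'),(400,576)[:2] if 0 else (400,300)); b=cv2.copyMakeBorder(b,0,a.shape[0]-300,0,0,0)
cv2.imwrite('pics/v1.png',np.hstack([a,b]))
E
```

```text
t 65.6167 pos [ 0.4665 -0.0562  0.2582] yaw 18.27 zt [ 0.0118 -0.0042 -0.9999] F [ 1.3 -0.3  0.4] 0.9977490679330657
mat ((504.84588623046875, -41.863555908203125), (157.9115447998047, 108.85887145996094), 18.326147079467773)
steel ((506.1279296875, -41.785804748535156), (134.77572631835938, 43.524139404296875), 17.339563369750977) [511.4604   -39.602497]
red 205 [147. 152.] ctr 641.9 301.0 axes [47.5 48.9]
yel 468 [304. 101.] ctr 776.1 -118.1 axes [96.2 97.7]
yel 218 [148. 178.] ctr 571.1 295.9 axes [47.8 49. ]
grn 98 [261. 138.] ctr 675.8 -1.8 axes [27.1 28.9]
grn 219 [150. 206.] ctr 498.9 289.4 axes [47.1 49.6]
grn 110 [208. 242.] ctr 402.5 135.7 axes [27.5 28.6]
grn 116 [315. 274.] ctr 319.7 -132.1 axes [26.4 29.6]
grn 113 [168. 294.] ctr 276.2 236.9 axes [27.1 28.2]
red 81 [356. 234.] ctr 643.2 301.9 axes [41.1 42.5]
yel 108 [352. 215.] ctr 572.1 296.3 axes [44.2 46.7]
yel 484 [203. 272.] ctr 798.8 -116.6 axes [ 93.5 103.9]
```

View pics/v1.png

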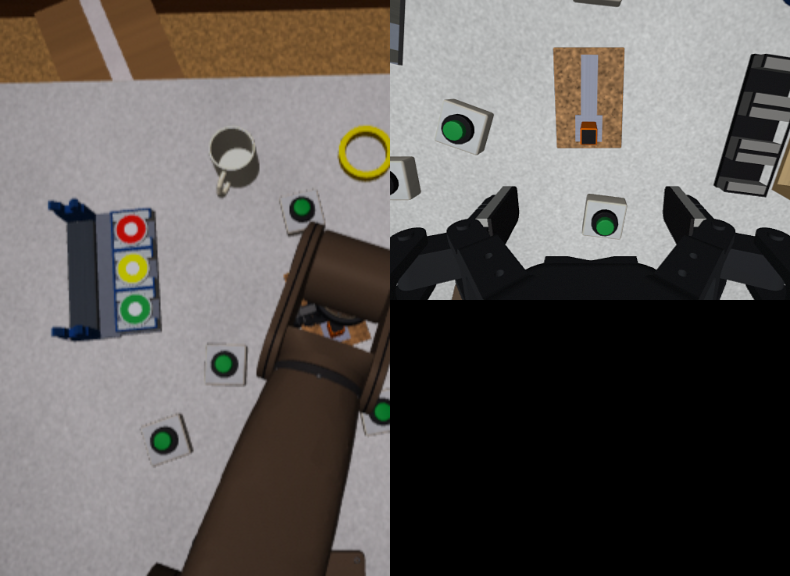

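The discs are in the nests at (131,229), (132,268) and (135,309), and the lifter stands on its mat at (589,95). Next is the roller.

move_arm --moves '[[1,[0,0.02,-0.002],[0,0,0]],[1,[0,0.04,-0.002],[0,0,0]],[1,[0,0.04,-0.002],[0,0,0]],[1,[0,0.04,-0.002],[0,0,0]],[1,[0,0.04,-0.002],[0,0,0]],[1,[0,0.04,-0.002],[0,0,0]],[1,[-0.002,0.04,0],[0,0,0]],[1,[-0.001,0.04,0],[0,0,0]],[1,[0,0.04,0],[0,0,0]],[1,[0,0.035,0],[0,0,0.04]]]'

```text
time: 66.6
eef_pos: [0.5778, -0.4142, 0.2591]
tcp_rot: [0.99, 0.138, -0.002, -0.002]
contact_force: [-0.2, 0.2, 0.3]
opening: 0.999
finger_force: 0.0
```

move_arm --moves '[[1,[0,0,0],[0,0,0.05]],[1,[0,0,0],[0,0,0.05]],[1,[0,0,0],[0,0,0]],[1,[0,0,0],[0,0,0]],[1,[0,0,0],[0,0,0]],[1,[0,0,0],[0,0,0]],[1,[0,0,0],[0,0,0]],[1,[0,0,0],[0,0,0]],[1,[0,0,0],[0,0,0]],[1,[0,0,0],[0,0,0]]]'

```text
time: 67.43
eef_pos: [0.5786, -0.4122, 0.2631]
tcp_rot: [0.996, 0.089, 0.0, 0.0]
contact_force: [-0.1, -0.3, -0.2]
opening: 1.0
finger_force: 0.0
```

```bash
python3 - <<'E'
from lift import *
pose(); c,im=shot('wrist','w16.png'); H=hsv(im).astype(int); h,S,v=H[...,0],H[...,1],H[...,2]
for ce,a,l in blobs((h>=3)&(h<14)&(S>190)&(v>90),20):
    p=np.argwhere(l)[:,::-1]; print('or',ce.round(1),a,p.min(0),p.max(0),onplane(c,ce,.098).round(4))
for row in (60,90,120,150,180): 
    d=np.where((v[row]<60))[0]; g=np.split(d,np.where(np.diff(d)>3)[0]+1); print(row,[(int(q[0]),int(q[-1])) for q in g if len(q)>5])
cv2.imwrite('pics/v2.png',im)
E
```

```text
t 67.4333 pos [ 0.5786 -0.4122  0.2631] yaw 10.26 zt [ 3.e-04 -3.e-04 -1.e+00] F [-0.1 -0.3 -0.2] 1.0001835941063995
or [235.1  95.3] 30 [231  92] [245  97] [ 0.6491 -0.3784  0.098 ]
or [266.   95.2] 55 [251  92] [273  97] [ 0.6545 -0.4071  0.098 ]
or [267.2 239.7] 26 [263 236] [271 243] [ 0.5086 -0.4361  0.098 ]
60 []
90 [(199, 204), (231, 273)]
120 [(149, 205), (232, 273)]
150 [(202, 207), (233, 272)]
180 [(154, 208), (233, 272)]
```

View pics/v2.png

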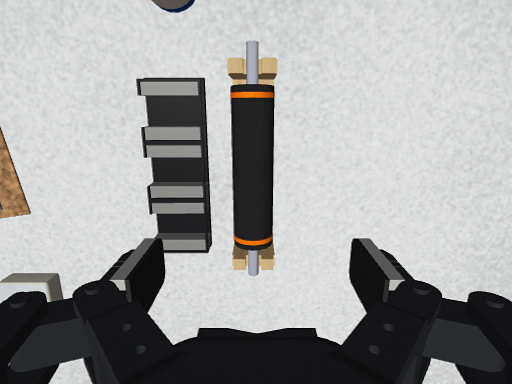

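The roller is clear in view. Its body spans columns 231–273, the bands are at rows 95 and 242, and the axle ends are at about (252,41) and (253,275).

```bash
python3 - <<'E'
from lift import *
c=cam('wrist'); 
a,b=onplane(c,(252.2,40.5),.08),onplane(c,(253,275.5),.08); print('axle ends',a,b,np.linalg.norm(a-b),(a+b)/2,np.degrees(np.arctan2(*(a-b)[1::-1])))
a,b=onplane(c,(252.1,94.5),.102),onplane(c,(252.6,242),.102); print('bands',a,b,np.linalg.norm(a-b),(a+b)/2)
m=((onplane(c,(252.2,40.5),.08)+onplane(c,(253,275.5),.08))/2)
rel(m[0],m[1],.065,10.2)
E
```

```text
axle ends [ 0.70212518 -0.38522169  0.08      ] [ 0.45268882 -0.43032881  0.08      ] 0.2534820453314683 [ 0.577407   -0.40777525  0.08      ] 10.250372690450702
bands [ 0.65258449 -0.39421155  0.102     ] [ 0.50488543 -0.42088166  0.102     ] 0.15008766855841435 [ 0.57873496 -0.4075466   0.102     ]
t 67.4833 pos [ 0.5786 -0.4123  0.263 ] yaw 10.26 zt [ 2.e-04 -2.e-04 -1.e+00] F [-1.1  0.2  0.8] 0.9972953317886183
shift [-0.0004 -0.0047  0.198 ] turn [ 0.    -0.     0.001]
```

move_arm --moves '[[1,[0,-0.0047,0.01],[0,0,0]],[1,[0,0,0.02],[0,0,0]],[1,[0,0,0.03],[0,0,0]],[1,[0,0,0.03],[0,0,0]],[1,[0,0,0.03],[0,0,0]],[1,[0,0,0.03],[0,0,0]],[1,[0,0,0.025],[0,0,0]],[1,[0,0,0.015],[0,0,0]],[1,[0,0,0.01],[0,0,0]],[1,[0,0,0.005],[0,0,0]]]' --grip_force 60

```text
time: 68.32
eef_pos: [0.5772, -0.4071, 0.056]
tcp_rot: [0.996, 0.089, -0.001, -0.001]
contact_force: [-0.8, -0.3, 0.3]
opening: 0.999
finger_force: 0.0
```

move_arm --moves '[[1,[0,0,0],[0,0,0]],[1,[0,0,0],[0,0,0]],[0,[0,0,0],[0,0,0]],[0,[0,0,0],[0,0,0]],[0,[0,0,0],[0,0,0]],[0,[0,0,0],[0,0,0]],[0,[0,0,0],[0,0,0]],[0,[0,0,0],[0,0,0]],[0,[0,0,0],[0,0,0]],[0,[0,0,0],[0,0,0]]]'

```text
time: 69.15
eef_pos: [0.5784, -0.4084, 0.0593]
tcp_rot: [0.996, 0.089, 0.001, 0.001]
contact_force: [-0.9, 0.0, 5.5]
opening: 0.501
finger_force: 60.9
```

```bash
python3 - <<'E'
from lift import *
pose()
E
```

```text
t 69.15 pos [ 0.5784 -0.4084  0.0593] yaw 10.24 zt [ 0.0017 -0.0016 -1.    ] F [-0.9  0.   5.5] 0.5011066016871154
```

move_arm --moves '[[0,[0,0,-0.005],[0,0,0]],[0,[0,0,-0.01],[0,0,0]],[0,[0,0,-0.015],[0,0,0]],[0,[0,0,-0.02],[0,0,0]],[0,[0,0,-0.025],[0,0,0]],[0,[0,0,-0.03],[0,0,0]],[0,[0,0,-0.03],[0,0,0]],[0,[0,0,-0.03],[0,0,0]],[0,[0,0,-0.02],[0,0,0]],[0,[0,0,-0.01],[0,0,0]]]'

```text
time: 69.98
eef_pos: [0.5785, -0.4084, 0.2579]
tcp_rot: [0.996, 0.089, 0.002, 0.002]
contact_force: [0.3, -1.0, -3.3]
opening: 0.497
finger_force: 61.6
```

move_arm --moves '[[0,[0.001,-0.005,0],[0,0,0]],[0,[0.002,-0.01,0],[0,0,0]],[0,[0.003,-0.018,0],[0,0,0]],[0,[0.004,-0.026,0],[0,0,0]],[0,[0.005,-0.033,0],[0,0,0]],[0,[0.005,-0.033,0],[0,0,0]],[0,[0.005,-0.033,0],[0,0,0]],[0,[0.005,-0.033,0],[0,0,0]],[0,[0.005,-0.033,0],[0,0,0]],[0,[0.006,-0.033,0],[0,0,0]]]'

```text
time: 70.82
eef_pos: [0.5701, -0.1443, 0.2491]
tcp_rot: [0.996, 0.089, -0.003, -0.002]
contact_force: [1.1, 0.8, -5.1]
opening: 0.496
finger_force: 61.8
```

move_arm --moves '[[0,[0.006,-0.033,0],[0,0,0]],[0,[0.006,-0.033,0],[0,0,0]],[0,[0.006,-0.033,0],[0,0,0]],[0,[0.006,-0.033,0],[0,0,0]],[0,[0.006,-0.033,0],[0,0,0]],[0,[0.006,-0.033,0],[0,0,0]],[0,[0.006,-0.033,0],[0,0,0]],[0,[0.006,-0.033,0],[0,0,0]],[0,[0.006,-0.033,0],[0,0,0]],[0,[0.006,-0.033,0],[0,0,0]]]'

```text
time: 71.65
eef_pos: [0.5699, 0.1899, 0.2492]
tcp_rot: [0.996, 0.09, -0.003, 0.0]
contact_force: [1.0, 0.5, -5.8]
opening: 0.497
finger_force: 61.8
```

move_arm --moves '[[0,[0.006,-0.03,0],[0,0,0]],[0,[0.006,-0.025,0],[0,0,0]],[0,[0.005,-0.02,0],[0,0,0]],[0,[0.003,-0.015,0],[0,0,0.02]],[0,[0.002,-0.01,0],[0,0,0.02]],[0,[0.001,-0.005,0],[0,0,0.02]],[0,[0,0,0],[0,0,0.02]],[0,[0,0,0],[0,0,0.018]],[0,[0,0,0],[0,0,0]],[0,[0,0,0],[0,0,0]]]'

```text
time: 72.48
eef_pos: [0.5765, 0.2947, 0.2518]
tcp_rot: [0.999, 0.04, -0.001, 0.0]
contact_force: [1.2, 0.0, -5.3]
opening: 0.497
finger_force: 61.8
```

```bash
python3 - <<'E'
from lift import *
rel(.5653,.391,.2,4.6); c,im=shot('wrist','w17.png'); H=hsv(im).astype(int); h,S,v=H[...,0],H[...,1],H[...,2]
for ce,a,l in blobs((h>100)&(h<120)&(S>150)&(v>30),60):
    p=np.argwhere(l)[:,::-1]; print('blue',ce.round(1),a,p.min(0),p.max(0))
for row in range(0,120,12): 
    d=np.where((v[row]<60)&(S[row]<100))[0]; g=np.split(d,np.where(np.diff(d)>3)[0]+1); print(row,[(int(q[0]),int(q[-1])) for q in g if len(q)>5])
E
```

```text
t 72.4833 pos [0.5765 0.2947 0.2518] yaw 4.61 zt [-1.8e-03 -7.0e-04 -1.0e+00] F [ 1.2  0.  -5.3] 0.49745328929608135
shift [-0.0033 -0.0969  0.0517] turn [0.001 0.002 0.   ]
blue [156.9  65.2] 1429 [119  53] [194  77]
blue [161.5 257.3] 577 [143 240] [182 279]
0 []
12 []
24 []
36 []
48 [(201, 312)]
60 [(198, 316)]
72 []
84 [(202, 312)]
96 [(199, 314)]
108 [(200, 313)]
```

```bash
python3 - <<'E'
from lift import *
im=cv2.imread('pics/w17.png'); H=hsv(im).astype(int); h,S,v=H[...,0],H[...,1],H[...,2]; m=(h>100)&(h<120)&(S>140)
ch=lambda y,x: ('.' if not m[y,x] else '-' if v[y,x]<75 else '+' if v[y,x]<115 else '#')
for y in range(48,82): print(y,''.join(ch(y,x) for x in range(114,200)))
for y in range(236,282,1): print(y,''.join(ch(y,x) for x in range(136,200)))
c=cam('wrist')
for s in (-107,107):
  for X in (95-19,95+19):
    a=np.radians(94.62); px=np.array([np.cos(a),np.sin(a)]); py=np.array([-px[1],px[0]])
    for t in (-7,7): print(s,X,t,proj(c,[*(np.array([573,296.3])+X*px+(s+t)*py)/1000,.106]).round(1))
E
```

```text
48 ......................................................................................
49 ......................................................................................
50 ......................................................................................
51 ......................................................................................
52 ......................................................................................
53 .....####++++++...................................######+++++.........................
54 .....####++++++++++++++.......................###############.........................
55 .....####++++++++++++++++##-................#################.........................
56 .....####++++++++++++++++##+---.............#################+........................
57 .....####++++++++++++++++##+-----...........#################+-.......................
58 .....####++++++++++++++++##+------###########################+--+###+.................
59 ......###++++++++++++++++##+------+##########################+--+###+-................
60 .....####++++++++
[... 4629 characters left out ...]
.....................
275 .......####+++++++-.............................................
276 ........###+++++++-.............................................
277 ........###+++++++..............................................
278 ........###++++-................................................
279 ........##+-....................................................
280 ................................................................
281 ................................................................
-107 76 -7 [166.4  51.9]
-107 76 7 [167.6  69.3]
-107 114 -7 [122.2  52. ]
-107 114 7 [124.1  69.3]
107 76 -7 [182.3 273.9]
107 76 7 [183.2 285.7]
107 114 -7 [145.9 273.9]
107 114 7 [147.2 285.7]
```

```bash
python3 - <<'E'
from lift import *
c=cam('wrist'); a=np.radians(94.62); px=np.array([np.cos(a),np.sin(a)]); py=np.array([-px[1],px[0]])
for X,z in ((117,106),(114,106),(102.5,92),(102.5,74),(87.5,74),(87.5,92),(76,106),(73,106)): print(X,z,proj(c,[*(np.array([573,296.3])+X*px-107*py)/1000,z/1000]).round(1))
E
```

```text
117 106 [119.7  60.7]
114 106 [123.1  60.7]
102.5 92 [142.2  62.8]
102.5 74 [148.8  65.2]
87.5 74 [164.3  65.2]
87.5 92 [158.7  62.8]
76 106 [167.   60.7]
73 106 [170.5  60.7]
```

move_arm --moves '[[0,[0,-0.005,0],[0,0,0]],[0,[-0.001,-0.01,0],[0,0,0]],[0,[-0.001,-0.015,0],[0,0,0]],[0,[-0.0013,-0.018,0],[0,0,0]],[0,[0,-0.018,0],[0,0,0]],[0,[0,-0.0159,0],[0,0,0]],[0,[0,-0.01,0.005],[0,0,0]],[0,[0,-0.005,0.01],[0,0,0]],[0,[0,0,0.015],[0,0,0]],[0,[0,0,0.02],[0,0,0]]]'

```text
time: 73.37
eef_pos: [0.5663, 0.3918, 0.2024]
tcp_rot: [0.999, 0.041, 0.001, -0.0]
contact_force: [0.1, 0.2, -5.1]
opening: 0.497
finger_force: 61.9
```

move_arm --moves '[[0,[0,0,0.02],[0,0,0]],[0,[0,0,0.02],[0,0,0]],[0,[0,0,0.02],[0,0,0]],[0,[0,0,0.015],[0,0,0]],[0,[0,0,0.01],[0,0,0]],[0,[0,0,0.005],[0,0,0]],[0,[0,0,0],[0,0,0]],[0,[0,0,0],[0,0,0]],[0,[0,0,0],[0,0,0]],[0,[0,0,0],[0,0,0]]]'

```text
time: 74.2
eef_pos: [0.5669, 0.3921, 0.1148]
tcp_rot: [0.999, 0.04, 0.001, -0.001]
contact_force: [-0.3, 0.9, -6.1]
opening: 0.501
finger_force: 61.9
```

```bash
python3 - <<'E'
from lift import *
rel(.5653,.391,.0593,4.62); c,im=shot('wrist','w18.png')
z=get_state()['eef_pos'][2]
H=hsv(im).astype(int); h,S,v=H[...,0],H[...,1],H[...,2]; m=(h>100)&(h<120)&(S>140)
ch=lambda y,x: ('.' if not m[y,x] else '-' if v[y,x]<75 else '+' if v[y,x]<115 else '#') if not (S[y,x]<60 and v[y,x]>100) else ' '
for y in range(0,44,2): print('%3d'%y,''.join(ch(y,x) for x in range(195,320)))
a=np.radians(94.62); px=np.array([np.cos(a),np.sin(a)]); py=np.array([-px[1],px[0]])
for X,zz in ((114,106),(102.5,92),(87.5,92),(76,106)): print(X,zz,proj(c,[*(np.array([573,296.3])+X*px-107*py)/1000,zz/1000]).round(1))
print('axle',[proj(toolcam(),[.107,y,-.0207]).round(1) for y in (-.006,.006)])
E
```

```text
t 74.2 pos [0.5669 0.3921 0.1148] yaw 4.63 zt [ 0.0029  0.0014 -1.    ] F [-0.3  0.9 -6.1] 0.5013269051549313
shift [-0.0019  0.001   0.0554] turn [-0.001 -0.003  0.   ]
  0           ############+++++++++.                                                                  ..####################.    
  2          .############+++++++++++++++.                                                      ..##########################+    
  4          .############+++++++++++++++++++++.                                           #################################+    
  6          .############++++++++++++++++++++++.                                    .######################################+    
  8           .###########++++++++++++++++++++++.                                    #######################################+    
 10           .###########++++++++++++++++++++++.                                    #######################################.    
 12           .###########++++++++++++++++++++++.                                    #######################################.    
 14           .#####
[... 1369 characters left out ...]
############++----------------....      
 36                    ++--------------------++++                                 .++#######+++-------------------+              
 38                    ##------------------------                                 .+-----------------------------##              
 40                    ###+----------------------             ........   ...    ...----------------------------+###              
 42                    #####---......................................................................---------#####              
114 106 [216.2  13.3]
102.5 92 [243.7  21.7]
87.5 92 [274.8  21.7]
76 106 [302.7  13.3]
axle [array([239.9, -16.8]), array([274.7, -16.8])]
```

move_arm --moves '[[0,[-0.0019,0.001,0],[-0.001,-0.003,0]],[0,[0,0,0.003],[0,0,0]],[0,[0,0,0.005],[0,0,0]],[0,[0,0,0.005],[0,0,0]],[0,[0,0,0.005],[0,0,0]],[0,[0,0,0.004],[0,0,0]],[0,[0,0,0.003],[0,0,0]],[0,[0,0,0],[0,0,0]],[0,[0,0,0],[0,0,0]],[0,[0,0,0],[0,0,0]]]'

```text
time: 75.08
eef_pos: [0.5643, 0.3905, 0.0881]
tcp_rot: [0.999, 0.04, -0.001, 0.0]
contact_force: [1.1, 0.3, -5.3]
opening: 0.494
finger_force: 61.9
```

move_arm --moves '[[0,[0,0,0.003],[0,0,0]],[0,[0,0,0.003],[0,0,0]],[0,[0,0,0.003],[0,0,0]],[0,[0,0,0.003],[0,0,0]],[0,[0,0,0.003],[0,0,0]],[0,[0,0,0],[0,0,0]],[0,[0,0,0],[0,0,0]],[0,[0,0,0],[0,0,0]],[0,[0,0,0],[0,0,0]],[0,[0,0,0],[0,0,0]]]'

```text
time: 75.92
eef_pos: [0.5642, 0.3905, 0.0731]
tcp_rot: [0.999, 0.04, -0.001, 0.0]
contact_force: [0.0, -0.5, -4.9]
opening: 0.496
finger_force: 61.9
```

```bash
python3 - <<'E'
from lift import *
rel(.5653,.391,.0593,4.62); print(get_state()['wrist_torque'])
E
```

```text
t 75.9167 pos [0.5642 0.3905 0.0731] yaw 4.63 zt [-0.0024 -0.001  -1.    ] F [ 0.  -0.5 -4.9] 0.4964005357723272
shift [ 0.0012 -0.0005  0.0138] turn [0.001 0.002 0.   ]
[ 0.00058704  0.00886466 -0.03376735]
```

move_arm --moves '[[0,[0,0,0.003],[0,0.002,0]],[0,[0,0,0.003],[0,0,0]],[0,[0,0,0.003],[0,0,0]],[0,[0,0,0.003],[0,0,0]],[0,[0,0,0.0015],[0,0,0]],[0,[0,0,0],[0,0,0]],[0,[0,0,0],[0,0,0]],[0,[0,0,0],[0,0,0]],[0,[0,0,0],[0,0,0]],[0,[0,0,0],[0,0,0]]]'

```text
time: 76.75
eef_pos: [0.564, 0.3903, 0.0595]
tcp_rot: [0.999, 0.04, -0.0, 0.001]
contact_force: [-2.1, -0.6, -2.6]
opening: 0.498
finger_force: 62.2
```

```bash
python3 - <<'E'
from lift import *
rel(.5653,.391,.0593,4.62); print(get_state()['wrist_torque'])
E
```

```text
t 76.75 pos [0.564  0.3903 0.0595] yaw 4.63 zt [-8.e-04 -1.e-03 -1.e+00] F [-2.1 -0.6 -2.6] 0.4981683405004936
shift [ 0.0013 -0.0005  0.0002] turn [0.001 0.001 0.   ]
[-0.04637588  0.1728537  -0.00656341]
```

move_arm --moves '[[0,[0,0,0.0005],[0,0,0]],[0,[0,0,0.0005],[0,0,0]],[0,[0,0,0],[0,0,0]],[0.55,[0,0,0],[0,0,0]],[0.65,[0,0,0],[0,0,0]],[0.8,[0,0,0],[0,0,0]],[1,[0,0,0],[0,0,0]],[1,[0,0,0],[0,0,0]],[1,[0,0,0],[0,0,0]],[1,[0,0,0],[0,0,0]]]'

```text
time: 77.58
eef_pos: [0.5641, 0.3904, 0.0583]
tcp_rot: [0.999, 0.04, -0.0, 0.0]
contact_force: [0.9, -0.1, -0.7]
opening: 1.003
finger_force: 0.0
```

move_arm --moves '[[1,[0,0,0],[0,0,0]],[1,[0,0,-0.01],[0,0,0]],[1,[0,0,-0.02],[0,0,0]],[1,[0,0,-0.03],[0,0,0]],[1,[0,0,-0.035],[0,0,0]],[1,[0,0,-0.035],[0,0,0]],[1,[0,0,-0.035],[0,0,0]],[1,[0,0,-0.02],[0,0,0]],[1,[0,0,-0.005],[0,0,0]],[1,[0,0,0],[0,0,0]]]'

```text
time: 78.42
eef_pos: [0.5651, 0.391, 0.2517]
tcp_rot: [0.999, 0.04, 0.002, -0.001]
contact_force: [-0.2, 0.0, -0.2]
opening: 0.998
finger_force: 0.0
```

```bash
python3 - <<'E'
from lift import *
rel(.677,-.001,.25,4.62); c,im=shot('wrist','w19.png'); H=hsv(im).astype(int); h,S,v=H[...,0],H[...,1],H[...,2]
ob=[]
for ce,a,l in blobs((h>=3)&(h<16)&(S>150)&(v>80),20): print('or',ce.round(1),a,onplane(c,ce,.102).round(4))
discs(c,im,.037,400)
a=np.radians(94.62); px=np.array([np.cos(a),np.sin(a)]); py=np.array([-px[1],px[0]]); n=np.array([573,296.3])
print('expected axle end cols',[proj(c,[*(n+95*px+s*py)/1000,.08]).round(1) for s in (-125,0,125)],[proj(c,[*(n+X*px-75*py)/1000,.08]).round(1) for X in (73,117)])
for row in (60,90,120,150,200): 
    d=np.where((v[row]<70)&(S[row]<120))[0]; g=np.split(d,np.where(np.diff(d)>3)[0]+1); print(row,[(int(q[0]),int(q[-1])) for q in g if len(q)>5])
E
```

```text
t 78.4167 pos [0.5651 0.391  0.2517] yaw 4.63 zt [ 0.004   0.0013 -1.    ] F [-0.2  0.  -0.2] 0.9984389351077301
shift [0.0799 0.3998 0.0016] turn [-0.001 -0.004  0.   ]
or [257.6  96.5] 252 [0.6394 0.3967 0.102 ]
or [257.9 247.6] 197 [0.4911 0.3842 0.102 ]
red 1326 [343. 101.] ctr 643.5 301.5 axes [50.  50.2]
yel 1155 [338. 165.] ctr 572.4 296.3 axes [50.2 50.4]
grn 961 [335. 223.] ctr 500.6 289.7 axes [49.6 50. ]
expected axle end cols [array([257.3,  40.3]), array([257.2, 172.1]), array([257.2, 279.7])] [array([279.9,  96.4]), array([234.6,  96.4])]
60 []
90 [(236, 279)]
120 [(236, 279)]
150 [(237, 278)]
200 [(238, 278)]
```

move_arm --moves '[[0,[0.004,0.02,0],[0,0,0]],[0,[0.008,0.04,0],[0,0,0]],[0,[0.008,0.04,0],[0,0,0]],[0,[0.008,0.04,0],[0,0,0]],[0,[0.008,0.04,0],[0,0,0]],[0,[0.008,0.04,0],[0,0,0]],[0,[0.008,0.04,0],[0,0,0]],[0,[0.008,0.04,0],[0,0,0]],[0,[0.008,0.04,0],[0,0,0]],[0,[0.008,0.04,0],[0,0,0]]]'

```text
time: 79.3
eef_pos: [0.6693, 0.0161, 0.2447]
tcp_rot: [0.999, 0.04, -0.003, -0.0]
contact_force: [0.7, -0.1, 0.1]
opening: 0.005
finger_force: 0.0
```

move_arm --moves '[[0,[0.004,0.02,0.02],[0,0,0]],[0,[0,0,0.03],[0,0,0]],[0,[0,0,0.03],[0,0,0]],[0,[0,0,0.02],[0,0,0]],[0,[0,0,0],[0,0,0]],[0,[0,0,0],[0,0,0]],[0,[0,0,0],[0,0,0]],[0,[0,0,0],[0,0,0]],[0,[0,0,0],[0,0,0]],[0,[0,0,0],[0,0,0]]]'

```text
time: 80.13
eef_pos: [0.677, -0.0018, 0.1506]
tcp_rot: [0.999, 0.041, 0.001, 0.001]
contact_force: [-0.1, -0.4, 1.0]
opening: -0.005
finger_force: 0.0
```

```bash
python3 - <<'E'
from lift import *
p,_=pose(); c,im=shot('wrist','w20.png'); 
for z in (.035,.04,.045): print(z); discs(c,im,z,150)
cs,ims=shot('scene','s3.png'); H=hsv(ims).astype(int); h,S,v=H[...,0],H[...,1],H[...,2]
for ce,a,l in blobs((h>=3)&(h<16)&(S>140)&(v>70)&(np.arange(512)[None]>320)&(np.arange(384)[:,None]<300),5): print('or scene',ce.round(1),a,'proj z.08',onplane(cs,ce,.09).round(4))
cs,ims=shot('top','t3.png'); discs(cs,ims,.037,80)
crop=cv2.resize(cv2.imread('pics/s3.png')[150:270,300:440],(560,480),interpolation=cv2.INTER_CUBIC); w=cv2.resize(im,(240,180)); w=cv2.copyMakeBorder(w,0,300,0,0,0); cv2.imwrite('pics/v3.png',np.hstack([crop,w]))
E
```

```text
t 80.1333 pos [ 0.677  -0.0018  0.1506] yaw 4.65 zt [ 0.0022 -0.0016 -1.    ] F [-0.1 -0.4  1. ] -0.005344742520779897
0.035
yel 7469 [413.  61.] ctr 782.1 -111.9 axes [ 93.2 100.2]
grn 1040 [256. 193.] ctr 670.3 -1.7 axes [30.6 32.1]
0.04
yel 7469 [413.  61.] ctr 781.3 -109.7 axes [91.4 98.3]
grn 1040 [256. 193.] ctr 671.7 -1.6 axes [30.1 31.4]
0.045
yel 7469 [413.  61.] ctr 780.5 -107.4 axes [89.6 96.3]
grn 1040 [256. 193.] ctr 673.1 -1.5 axes [29.5 30.8]
or scene [381.3 181. ] 15 proj z.08 [0.479  0.3839 0.09  ]
or scene [393.  220.3] 29 proj z.08 [0.6325 0.3959 0.09  ]
red 205 [147. 152.] ctr 641.9 301.0 axes [47.5 48.9]
yel 453 [305. 101.] ctr 775.9 -119.0 axes [93.5 98.5]
yel 217 [148. 178.] ctr 571.0 295.9 axes [47.5 49.1]
grn 217 [150. 206.] ctr 498.9 289.4 axes [47.1 49.6]
grn 118 [315. 274.] ctr 319.5 -132.3 axes [26.8 29.8]
```

View pics/v3.png

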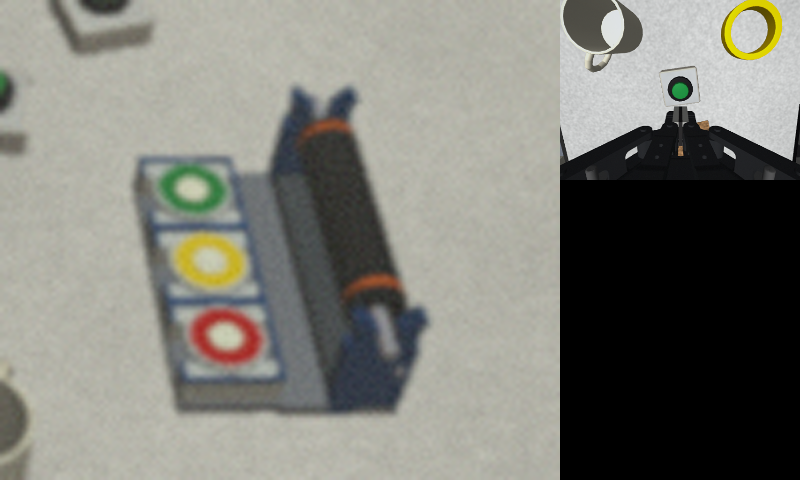

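The roller sits in both slots with the axle between the horns (330,110)–(385,330), the discs are flat, and the start button is right ahead of the fingers. I'll press it.

move_arm --moves '[[0,[-0.0035,0,0.01],[0,0,0]],[0,[0,0,0.02],[0,0,0]],[0,[0,0,0.025],[0,0,0]],[0,[0,0,0.02],[0,0,0]],[0,[0,0,0.015],[0,0,0]],[0,[0,0,0.008],[0,0,0]],[0,[0,0,0.002],[0,0,0]],[0,[0,0,0],[0,0,0]],[0,[0,0,0],[0,0,0]],[0,[0,0,0],[0,0,0]]]'

```text
time: 81.12
eef_pos: [0.6736, -0.0023, 0.0504]
tcp_rot: [0.999, 0.04, 0.001, 0.001]
contact_force: [-1.9, 0.6, 1.4]
opening: -0.001
finger_force: 1.1
```

move_arm --moves '[[0,[0,0,0.002],[0,0,0]],[0,[0,0,0.002],[0,0,0]],[0,[0,0,0.002],[0,0,0]],[0,[0,0,0.002],[0,0,0]],[0,[0,0,0.002],[0,0,0]],[0,[0,0,0],[0,0,0]],[0,[0,0,0],[0,0,0]],[0,[0,0,0],[0,0,0]],[0,[0,0,0],[0,0,0]],[0,[0,0,0],[0,0,0]]]'

```text
time: 81.95
eef_pos: [0.674, -0.0024, 0.0457]
tcp_rot: [0.999, 0.041, 0.0, 0.001]
contact_force: [-11.9, 1.2, 26.5]
opening: -0.002
finger_force: 13.2
```

move_arm --moves '[[0,[0,0,-0.006],[0,0,0]],[0,[0,0,-0.01],[0,0,0]],[0,[0,0,-0.02],[0,0,0]],[0,[0,0,-0.03],[0,0,0]],[0,[-0.02,0,-0.03],[0,0,0]],[0,[-0.04,0,-0.03],[0,0,0]],[0,[-0.04,0,-0.03],[0,0,0]],[0,[-0.04,0,-0.03],[0,0,0]],[0,[-0.02,0,-0.02],[0,0,0]],[0,[0,0,0],[0,0,0]]]'

```text
time: 82.78
eef_pos: [0.5328, -0.0137, 0.2348]
tcp_rot: [0.999, 0.04, 0.003, 0.002]
contact_force: [0.4, -0.0, 1.1]
opening: -0.002
finger_force: 0.0
```

move_arm --moves '[[0,[0,0,0],[0,0,0]],[0,[0,0,0],[0,0,0]],[0,[0,0,0],[0,0,0]],[0,[0,0,0],[0,0,0]],[0,[0,0,0],[0,0,0]],[0,[0,0,0],[0,0,0]],[0,[0,0,0],[0,0,0]],[0,[0,0,0],[0,0,0]],[0,[0,0,0],[0,0,0]],[0,[0,0,0],[0,0,0]]]'

```text
time: 83.62
eef_pos: [0.5332, -0.0133, 0.2298]
tcp_rot: [0.999, 0.04, -0.0, 0.001]
contact_force: [-0.3, 0.3, -0.4]
opening: -0.001
finger_force: 0.0
```

```bash
python3 - <<'E'
from lift import *
pose(); c,im=shot('wrist','w21.png')
print('tip rows?'); lifter(c,im); discs(c,im,.05,150)
H=hsv(im).astype(int); h,S,v=H[...,0],H[...,1],H[...,2]
for ce,a,l in blobs((h>=3)&(h<14)&(S>190)&(v>60),15): print('or',ce.round(1),a,onplane(c,ce,.074).round(4))
c,im=shot('top','t4.png'); discs(c,im,.037,80); 
E
```

```text
t 83.6167 pos [ 0.5332 -0.0133  0.2298] yaw 4.63 zt [-8.0e-04 -1.1e-03 -1.0e+00] F [-0.3  0.3 -0.4] -0.001421361157186721
tip rows?
mat ((505.8105773925781, -41.5965576171875), (158.6132354736328, 109.09253692626953), 18.218284606933594)
steel ((505.9874267578125, -41.31218338012695), (136.1160430908203, 43.771053314208984), 18.347749710083008) [513.0843  -39.74352]
grn 861 [256.  22.] ctr 673.8 -1.3 axes [28.5 29. ]
grn 543 [121. 268.] ctr 405.6 133.7 axes [28.6 34.1]
or [288.  225.2] 425 [ 0.483  -0.0496  0.074 ]
red 205 [147. 152.] ctr 641.9 301.0 axes [47.5 48.9]
yel 468 [304. 101.] ctr 776.0 -118.1 axes [96.  97.8]
yel 218 [148. 178.] ctr 571.1 295.9 axes [47.8 49. ]
grn 216 [150. 206.] ctr 498.9 289.5 axes [47.2 49.4]
grn 117 [315. 274.] ctr 319.6 -132.2 axes [26.4 30. ]
grn 115 [168. 294.] ctr 276.1 237.2 axes [27.7 28. ]
```

```bash
python3 -c "
from plant import *
print(sign_off())"
```

```text
the job is handed in; nothing more can be done
None
```

I handed the job in at about 84 s, but the hand-in returned no verdict: my last checks show all three discs in their nests, the lifter on its mat, the roller in both slots and the far green button pressed and let go, with the button press judged from the force reading (26 N against a hard stop) rather than seen.

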